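Storeroom pick: the heatsink boxed in by switches

TASK

An order wants the bare aluminium heatsink, which stands boxed in by three rotary switches in one of the two grey spares bins, so first stand all three switches upright on the black rubber mat, clear of the bin. Then stand the heatsink upright in the middle of the blue order tray, and last put each switch back upright in the bin in the very place where it stood. Set things down instead of dropping them, and leave the stock in the other bin where it is.

Things in the scene. Friction and masses are not known exactly. Their poses are not given: they have to be found in the camera images.
- switch_red_knob (a point): rotary switch, yellow square housing 56 x 56 x 40 mm high with a round upright red knob fixed on top, 32 mm diameter and 44 mm tall (84 mm high in all, about 0.16 kg; the knob does not turn and is the place to grip). This point lies on the knob's axis, 66 mm above the underside and 26 mm above the housing's top. z up; x and y square to the housing's sides
- switch_black_knob (a point): rotary switch, grey square housing 56 x 56 x 40 mm high with a round upright black knob fixed on top, 32 mm diameter and 44 mm tall (84 mm high in all, about 0.16 kg; the knob does not turn and is the place to grip). This point lies on the knob's axis, 66 mm above the underside and 26 mm above the housing's top. z up; x and y square to the housing's sides
- switch_blue_knob (a point): rotary switch, white square housing 56 x 56 x 40 mm high with a round upright blue knob fixed on top, 32 mm diameter and 44 mm tall (84 mm high in all, about 0.16 kg; the knob does not turn and is the place to grip). This point lies on the knob's axis, 66 mm above the underside and 26 mm above the housing's top. z up; x and y square to the housing's sides
- heatsink_bare_center (a point): the wanted heatsink: silvery bare aluminium, a back plate with upright fins, 36 mm thick (x) x 150 mm long (y) x 56 mm high, about 0.4 kg. This point is its centre, 28 mm above its underside; z up. Two switches stand side by side before its -x face and one behind its +x face, each about 9 mm off; the fin side can be gripped like a solid face, so once they are gone it is gripped across its 36 mm at the middle
- bin_spares: grey open plastic bin that holds the three switches and the bare heatsink, fixed to the bench. 200 x 200 mm outside, walls and floor 3 mm thick, sides and back 75 mm high, low front lip (35 mm) on its -x side. Origin at the centre of its underside, z up; its floor is 3 mm above the bench. The other bin, beside it, is alike
- mat: black ribbed rubber mat, fixed, 110 mm (x) x 250 mm (y) x 3 mm thick. Origin at the centre of its underside, z up, so its top is 3 mm above the bench
- tray: blue open order tray, fixed, empty, 130 mm (x) x 200 mm (y) x 35 mm high outside, walls and floor 3 mm thick. Origin at the centre of its underside, z up
- heatsink_black_center (a point): a heatsink of the same size but anodised black, in the other grey bin: not wanted, leave it. Point at its centre
- capacitor_center (a point): blue cylindrical capacitor with two terminals, 45 mm diameter, 70 mm high (77 mm with its terminals), standing in the other bin: leave it. Point half-way up its 70 mm can
- carton_center (a point): small brown carton 60 x 70 x 45 mm in the other bin: leave it. Point at its centre

How it is judged:
On the way, in this order (a step that is already met when the one before it is completed fails the run):
1. all three switches stand upright and released on the rubber mat while the bare heatsink is still in its place in the bin (within 40 mm) (x of switch_red_knob in the frame of mat between -0.055 and 0.055 m and y of switch_red_knob in the frame of mat between -0.125 and 0.125 m and height (world z) of switch_red_knob between 0.064 and 0.074 m and angle between each of switch_red_knob, switch_black_knob, switch_blue_knob's own z axis and vertical below 0.12 rad and linear speed of each of switch_red, switch_black, switch_blue below 0.02 m/s and contact force between the fingers and switch_red below 0.1 N and x of switch_black_knob in the frame of mat between -0.055 and 0.055 m and y of switch_black_knob in the frame of mat between -0.125 and 0.125 m and height (world z) of switch_black_knob between 0.064 and 0.074 m and contact force between the fingers and switch_black below 0.1 N and x of switch_blue_knob in the frame of mat between -0.055 and 0.055 m and y of switch_blue_knob in the frame of mat between -0.125 and 0.125 m and height (world z) of switch_blue_knob between 0.064 and 0.074 m and contact force between the fingers and switch_blue below 0.1 N and distance of heatsink_bare_center from where it was at the start of the episode below 0.04 m), for 0.2 s.
2. the bare heatsink stands upright and released on the floor of the order tray, about its middle (x of heatsink_bare_center in the frame of tray between -0.045 and 0.045 m and y of heatsink_bare_center in the frame of tray between -0.025 and 0.025 m and z of heatsink_bare_center in the frame of tray between 0.026 and 0.038 m and angle between heatsink_bare_center's own z axis and vertical below 0.12 rad and linear speed of heatsink_bare below 0.02 m/s and contact force between the fingers and heatsink_bare below 0.1 N), for 0.2 s.
At the end, for the whole second after the job is handed in: The bare heatsink stands upright (within 7 degrees) on the floor of the tray, its centre within 45 mm (across) and 25 mm (along) of the tray's middle; each switch stands upright (within 7 degrees) within 15 mm of where it stood at the start; all are released and at rest (all of step 2 and distance of each of switch_red_knob, switch_black_knob, switch_blue_knob from where it was at the start of the episode below 0.015 m and angle between each of switch_red_knob, switch_black_knob, switch_blue_knob's own z axis and vertical below 0.12 rad and linear speed of each of switch_red, switch_black, switch_blue below 0.02 m/s and contact force between the fingers and switch_red below 0.1 N and contact force between the fingers and switch_black below 0.1 N and contact force between the fingers and switch_blue below 0.1 N); the robot touches nothing.
It fails at once if the black heatsink, the capacitor or the carton in the other bin is shifted by more than 15 mm (distance of any of heatsink_black_center, capacitor_center, carton_center from where it was at the start of the episode above 0.015 m).
It fails at once if a switch or the bare heatsink is dropped (falls free of the fingers faster than 0.7 m/s: a fall of about 25 mm) ((contact force between the fingers and switch_red below 0.05 N and linear speed of switch_red above 0.7 m/s) or (contact force between the fingers and switch_black below 0.05 N and linear speed of switch_black above 0.7 m/s) or (contact force between the fingers and switch_blue below 0.05 N and linear speed of switch_blue above 0.7 m/s) or (contact force between the fingers and heatsink_bare below 0.05 N and linear speed of heatsink_bare above 0.7 m/s)).
It also fails if it takes over 144 s, if anything falls off the work surface, if the arm or the gripper's body presses on something with over 40 N, if the wrist force passes 120 N, or if a joint passes its speed limit or range.

ROBOT

A 6-joint arm with a two-finger parallel gripper is mounted at the origin on the work surface. World frame = base frame: x ahead of the robot, y to its left, z up, the work surface at z = 0. Lengths are in m, angles in rad, forces in N, time in s.
With the tool pointing down it reaches from about 0.3 to 0.775 m from the base axis. Payload 14.6 kg.
Tool frame: the origin (TCP) lies at the very end of the fingers, on their centre line; the grasp point (between the pads) lies 19 mm behind it; z points along the fingers, y is the direction in which the jaws open and shut (so a half turn about z gives the same grasp; the last joint's range is limited). The gripper opens to 94 mm and grips with 3 to 60 N. Pads are 16 mm wide; open, the fingers measure 119 mm over their backs; the gripper's body (75 mm by 177 mm) begins 78 mm behind the grasp point.
Start: joints at [-0.067, 0.3, 1.521, -0, 1.321, -0.067], TCP at [0.55, -0, 0.205] pointing down, gripper open.
Joint ranges: [-3.03, 3.03], [-0.79, 2.21], [0.23, 2.52], [-1.04, 4.18], [0, 3.07], [-2.55, 2.55]. Speed limits (rad/s): [2.22, 2.22, 2.57, 3.14, 3.14, 3.14].

INTERFACE

Orientations are given as [roll, pitch, yaw] about the fixed x, y, z axes, in that order (R = Rz(yaw) Ry(pitch) Rx(roll)).
In Python, from station import ctrl, eyes gives the robot as it stands.
- The arm moves only by the tool jog_arm, never from a script. Its argument "moves" is a list of rows, each a list of 3 entries, a list of its own where there are three numbers: the shift along the world's x, y, z in mm, then the turn, a rotation vector about the world's x, y, z in units of 5 degrees (1.0 is 5 degrees), then the finger opening in mm, from 0 to 94. In form: [[[tx, ty, tz], [wx, wy, wz], jaw], ...]. A call has 1 to 5 rows; each row is the pose to reach, as a shift and turn from the pose commanded when the call began; what a row does not reach only later rows make up. A row lasts 1/12 s, in which the tool goes at most 41.7 mm and 7.16 degrees, less where a joint would pass 70% of its speed; a pose out of reach is approached as far as the arm can. A call with a gripper value outside its range is refused whole. The fingers move at their own pace and stop on an object; "squeeze" is the grip in N (left out, the last holds). Time passes only in rows, so rows that repeat a pose let the fingers close. It gives the time, the measured TCP pose, the force and the opening at its end, in the units of the state.
- ctrl.get_obs(): the state, without advancing time (a new reading comes with each control period).
- eyes.camera(name): name is "scene" or "side" or "wrist"; returns a dict with "frame" (400x640x3 uint8, red, green, blue), "vertical_fov" (degrees; the focal length in pixels is half the picture's height over the tangent of half this angle, whatever the lens; pixels are square), "cx", "cy" (the principal point, pixels), "eye" and "attitude" of the camera in the world; the wrist camera has in their place "hand_eye" (4x4, takes a point from camera to tool coordinates, whose origin is the TCP and whose axes are the flange's). Camera axes: x right, y down, z forward; pixel columns grow to the right and rows downward; lengths in m; the calibration is good to about 2 mm. The wrist camera is an equidistant fisheye: a pixel r from the principal point sees the ray r / f radians off the axis. A picture is of the moment at which its call begins: read the wrist's pose just before it. There is no depth.
- ctrl.hand_in(): hands the job in, once; it reports no verdict.
The state is a dict: "time_s": time; "qpos": joint angles; "joint_vel": joint speeds; "tau": joint torques, N m; "ee_pos": TCP position; "eef_rot": TCP orientation; "force": force on the tool from outside, world axes, zero at the start; "moment": the same for the moment, N m; "grip_width": finger opening in m.
Only numpy, scipy, OpenCV 4.12 (cv2) and the standard library are available. Lean on these libraries where they do the work, as an engineer would, in place of code of your own. Each camera call takes 0.05 s, during which the arm holds its last target.

## Working session

There is one attempt and no reset: what is moved stays moved. The work goes in short steps, Python scripts to look and compute and a tool call to move; the robot and the scene stay as the last step left them, time stands still between calls to the robot, and variables do not carry over. Pictures are saved under pics/ and viewed, and the job is handed in when it is done.

Besides the shell and the picture viewer there is one more tool, called after "Call:" in YAML: its name, and indented under it one key for each argument. jog_arm: Moves the arm, as the interface text tells. Its arguments: {"type":"object","properties":{"moves":{"type":"array","items":{"type":"array"}},"squeeze":{"type":"number"}},"required":["moves"]}

```bash
ls; mkdir -p pics; python3 - <<'E'
from station import ctrl, eyes
import cv2, numpy as np
print(ctrl.get_obs())
for n in ["scene","side","wrist"]:
    c=eyes.camera(n); cv2.imwrite(f"pics/{n}0.png",c["frame"][:,:,::-1])
    print(n,{k:v for k,v in c.items() if k!="frame"})
E
```

```text
pics
{'time_s': 0.0, 'qpos': array([-6.66153739e-02,  3.00459988e-01,  1.52153578e+00, -2.98316120e-05,
        1.32066729e+00, -6.65987281e-02]), 'joint_vel': array([-0.00057968, -0.00076716, -0.00166992, -0.00047912, -0.00063166,
        0.00030373]), 'tau': array([-1.53750298e-03, -5.31805658e+01, -3.52735734e+01,  7.07558286e-02,
        2.43994006e-02, -4.79655944e-05]), 'ee_pos': array([ 5.49764372e-01, -3.50899860e-06,  2.04911580e-01]), 'eef_rot': array([-3.14052270e+00, -4.24037376e-05,  1.57078706e+00]), 'force': array([-0.6561265 , -0.23271442,  0.88912698]), 'moment': array([-0.03107834, -0.0318437 ,  0.0370286 ]), 'grip_width': 0.09416251606141046}
scene {'vertical_fov': 42.617585086607185, 'cx': 316.03164276109044, 'cy': 196.47482716677666, 'eye': array([1.16568556, 0.08741507, 1.08482079]), 'attitude': array([-2.5791401 ,  0.00708809,  1.70627216])}
side {'vertical_fov': 46.09437215005764, 'cx': 312.03570666016145, 'cy': 201.97989572732652, 'eye': array([ 0.37795052, -0.89908031,  0.80536309]), 'attitude': array([-2.25559118,  0.01599284, -0.16301026])}
wrist {'vertical_fov': 65.70646984690485, 'cx': 321.2315845621275, 'cy': 195.11463213871215, 'hand_eye': array([[ 1.02620690e-03, -9.66420728e-01, -2.56962883e-01,
         7.53758850e-02],
       [ 9.99998371e-01,  6.10131868e-04,  1.69892688e-03,
         3.59372073e-04],
       [-1.48509690e-03, -2.56964207e-01,  9.66419780e-01,
        -1.79153393e-01],
       [ 0.00000000e+00,  0.00000000e+00,  0.00000000e+00,
         1.00000000e+00]])}
```

View pics/scene0.png

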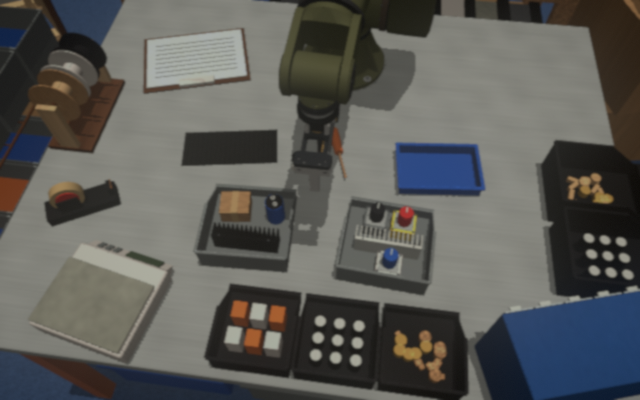

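View pics/side0.png

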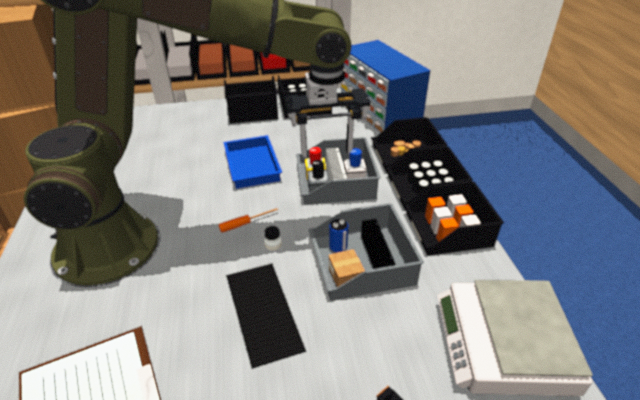

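View pics/wrist0.png

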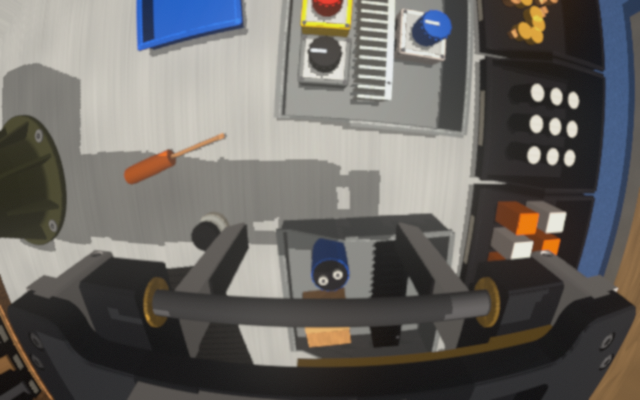

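```bash
cat > h.py <<'E'
import numpy as np, cv2
from scipy.spatial.transform import Rotation as R
from scipy.optimize import least_squares
def rot(rpy): return R.from_euler('xyz',rpy).as_matrix()
def cams(n):
    from station import ctrl, eyes
    o=ctrl.get_obs(); c=eyes.camera(n); d={k:v for k,v in c.items() if k!='frame'}
    d['name']=n; d['f']=200/np.tan(np.radians(c['vertical_fov']/2))
    if n=='wrist':
        T=np.eye(4);T[:3,:3]=rot(o['eef_rot']);T[:3,3]=o['ee_pos']
        M=T@c['hand_eye'];d['R']=M[:3,:3];d['t']=M[:3,3]
    else: d['R']=rot(c['attitude']);d['t']=np.array(c['eye'])
    return c['frame'],d
def snap(n,tag):
    f,d=cams(n); cv2.imwrite(f'pics/{tag}.png',f[:,:,::-1]); np.save(f'pics/{tag}.npy',d,allow_pickle=True); return f,d
def load(tag): return np.load(f'pics/{tag}.npy',allow_pickle=True).item()
def ray(d,uv):
    x=(uv[0]-d['cx'])/d['f'];y=(uv[1]-d['cy'])/d['f']
    if d['name']=='wrist':
        r=np.hypot(x,y); s=np.sinc(r/np.pi); v=np.array([x*s,y*s,np.cos(r)])
    else: v=np.array([x,y,1.])
    v=d['R']@v; return v/np.linalg.norm(v)
def proj(d,P):
    p=d['R'].T@(np.asarray(P)-d['t'])
    if d['name']=='wrist':
        th=np.arctan2(np.hypot(p[0],p[1]),p[2]);n=np.hypot(p[0],p[1])+1e-12
        q=p[:2]/n*th
    else: q=p[:2]/p[2]
    return np.array([d['cx'],d['cy']])+d['f']*q
def atz(d,uv,z):
    v=ray(d,uv); return d['t']+v*(z-d['t'][2])/v[2]
def tri(obs):
    A=np.zeros((3,3));b=np.zeros(3)
    for d,uv in obs:
        v=ray(d,uv);M=np.eye(3)-np.outer(v,v);A+=M;b+=M@d['t']
    P=np.linalg.solve(A,b)
    return P,[np.round(proj(d,P)-uv,1) for d,uv in obs]
def crop(tag,x0,y0,x1,y1,k,out):
    im=cv2.imread(f'pics/{tag}.png')[y0:y1,x0:x1]
    im=cv2.resize(im,None,fx=k,fy=k,interpolation=cv2.INTER_CUBIC)
    for x in range((x0//10+1)*10,x1,10):
        cv2.line(im,((x-x0)*k,0),((x-x0)*k,6 if x%50 else 14),(0,255,255),1)
        if x%20==0: cv2.putText(im,str(x),((x-x0)*k-10,24),0,.4,(0,255,255),1)
    for y in range((y0//10+1)*10,y1,10):
        cv2.line(im,(0,(y-y0)*k),(6 if y%50 else 14,(y-y0)*k),(0,255,255),1)
        if y%20==0: cv2.putText(im,str(y),(16,(y-y0)*k+4),0,.4,(0,255,255),1)
    cv2.imwrite(f'pics/{out}.png',im)
E
python3 - <<'E'
from h import *
for n in ['scene','side']: snap(n,n+'1')
crop('scene1',330,180,490,300,5,'sc_bin'); crop('side1',210,120,390,220,4,'sd_bin')
crop('scene1',170,120,290,175,6,'sc_mat')
d=load('scene1')
print(proj(d,[.55,0,.205]))
for uv in [(396,143),(480,144),(484,193),(399,195)]: print('tray',atz(d,uv,.035))
for uv in [(187,132),(278,130),(278,161),(182,165)]: print('mat',atz(d,uv,.003))
E
```

```text
[317.35545365 169.368595  ]
tray [0.32189587 0.17369026 0.035     ]
tray [0.29713122 0.388457   0.035     ]
tray [0.44790325 0.39300805 0.035     ]
tray [0.48053192 0.18928086 0.035     ]
mat [ 0.33173335 -0.3875827   0.003     ]
mat [ 0.29288634 -0.14362343  0.003     ]
mat [ 0.39553917 -0.12547061  0.003     ]
mat [ 0.4406692  -0.37093008  0.003     ]
```

```bash
ls pics
```

```text
sc_bin.png
sc_mat.png
scene0.png
scene1.npy
scene1.png
sd_bin.png
side0.png
side1.npy
side1.png
wrist0.png
```

View pics/sc_bin.png

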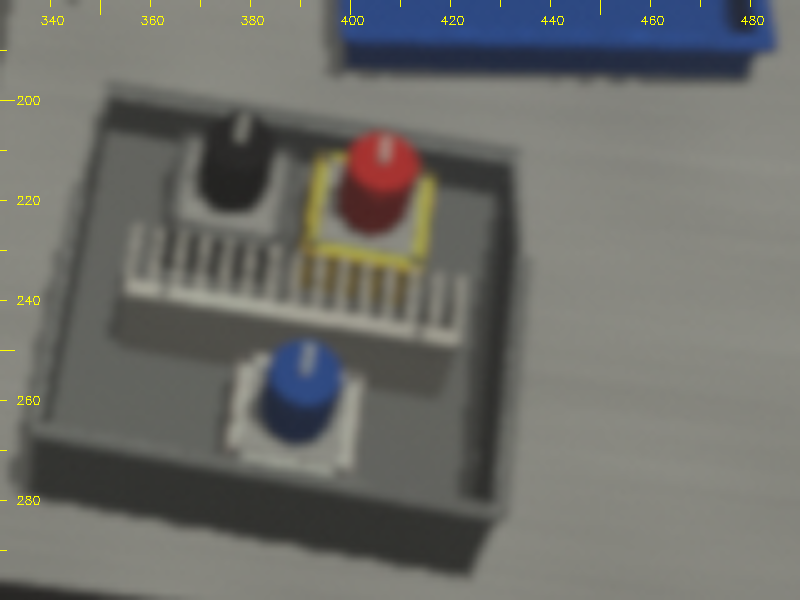

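View pics/sd_bin.png

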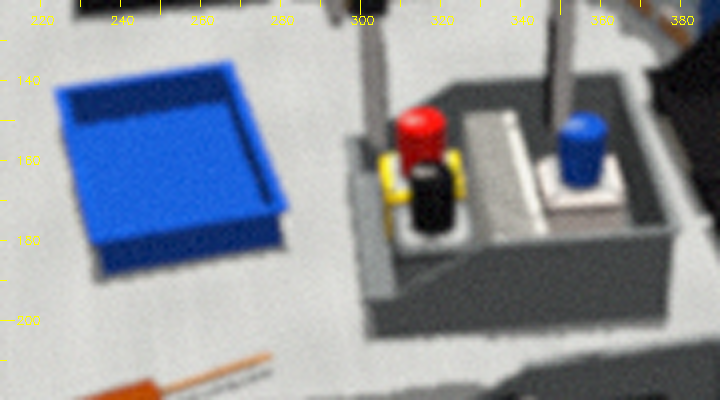

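```bash
python3 - <<'E'
from h import *
s=load('scene1');e=load('side1')
for n,a,b in [('red',(406.5,212),(314.5,150)),('blk',(378.5,205),(317.5,164.5)),('blue',(391.5,254.5),(356,151))]:
    print(n,tri([(s,a),(e,b)]))
for uv in [(352,197),(433,210),(431,282),(338,266)]: print('bin',atz(s,uv,.075))
for uv in [(199,250),(291,254)]: print('bin2',atz(s,uv,.075))
E
```

```text
red (array([0.55466994, 0.20381976, 0.08200979]), [array([ 0., -0.]), array([0., 0.])])
blk (array([0.54830125, 0.13768572, 0.08127927]), [array([-1. ,  1.5]), array([-1.2, -0.9])])
blue (array([0.66692147, 0.17575666, 0.08345737]), [array([-0.2,  0.3]), array([-0.2, -0.1])])
bin [0.52641123 0.07746351 0.075     ]
bin [0.53718971 0.26436365 0.075     ]
bin [0.71499252 0.26278618 0.075     ]
bin [0.70435548 0.06484636 0.075     ]
bin2 [ 0.70655672 -0.24087314  0.075     ]
bin2 [ 0.68958081 -0.03966121  0.075     ]
```

View pics/sc_mat.png

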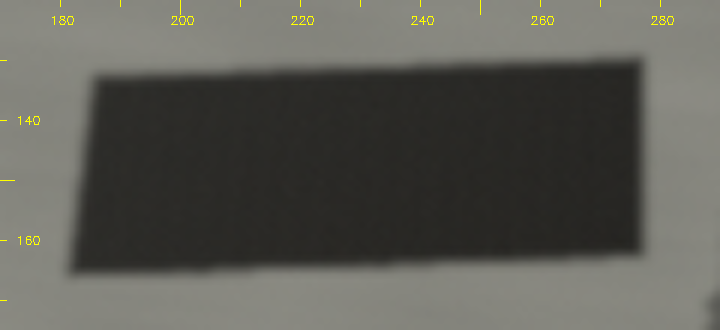

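Call:
jog_arm:
  moves:
    - [[15, 35, 20], [0, 0, 0], 94]
    - [[30, 70, 45], [0, 0, 0], 94]
    - [[45, 100, 65], [0, 0, 0], 94]
    - [[50, 120, 80], [0, 0, 0], 94]
    - [[50, 120, 80], [0, 0, 0], 94]

```text
time_s: 0.67
ee_pos: [0.6012, 0.1238, 0.2884]
eef_rot: [3.137, -0.001, 1.574]
force: [-0.2, -0.2, 0.3]
grip_width: 0.0941
```

Call:
jog_arm:
  moves:
    - [[0, 0, 0], [0, 0, 0], 94]
    - [[0, 0, 0], [0, 0, 0], 94]
    - [[0, 0, 0], [0, 0, 0], 94]

```text
time_s: 0.92
ee_pos: [0.5996, 0.119, 0.2845]
eef_rot: [-3.14, 0.0, 1.57]
force: [0.0, 1.4, -0.5]
grip_width: 0.0941
```

```bash
python3 - <<'E'
from h import *
snap('wrist','wA')
crop('wA',150,0,500,300,2,'wAc')
E
```

```text
(no output)
```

View pics/wA.png

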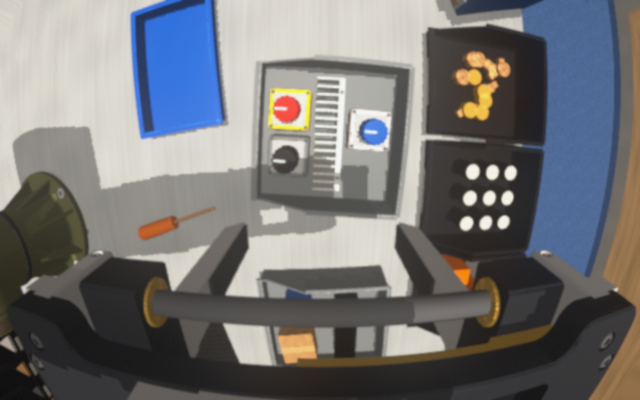

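Call:
jog_arm:
  moves:
    - [[0, 40, 0], [0, 0, 0], 94]
    - [[0, 70, 0], [0, 0, 0], 94]
    - [[0, 70, 0], [0, 0, 0], 94]
    - [[0, 70, 0], [0, 0, 0], 94]
    - [[0, 70, 0], [0, 0, 0], 94]

```text
time_s: 1.38
ee_pos: [0.6, 0.189, 0.2851]
eef_rot: [-3.141, 0.0, 1.57]
force: [-0.5, -0.1, 0.1]
grip_width: 0.0939
```

```bash
python3 - <<'E'
from h import *
snap('wrist','wB')
E
```

```text
(no output)
```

View pics/wB.png

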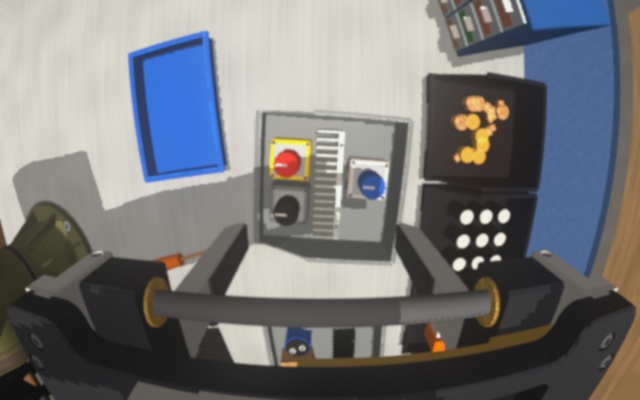

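```bash
python3 - <<'E'
from h import *
crop('wA',240,50,420,220,4,'wAc'); crop('wB',240,100,420,270,4,'wBc')
crop('wA',120,0,240,145,4,'wAt'); crop('wB',120,20,240,190,4,'wBt')
E
```

```text
(no output)
```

View pics/wAc.png

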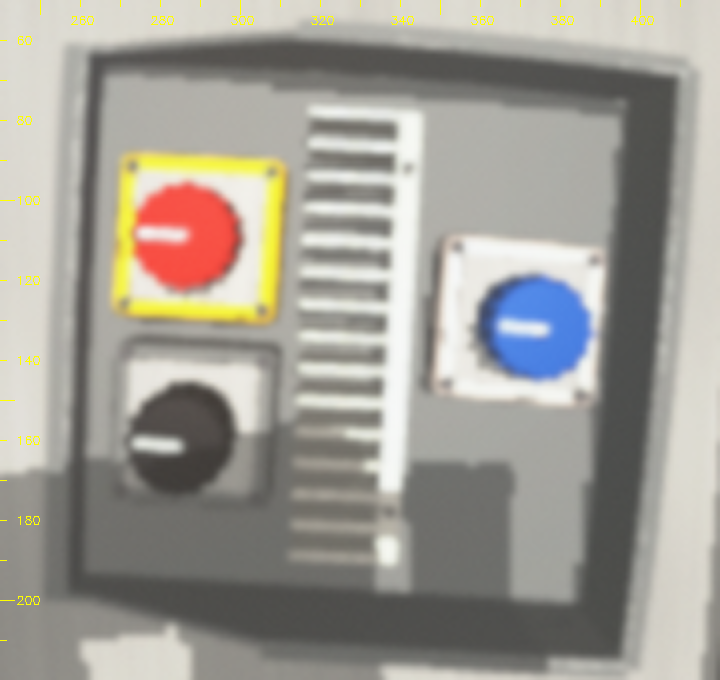

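View pics/wBc.png

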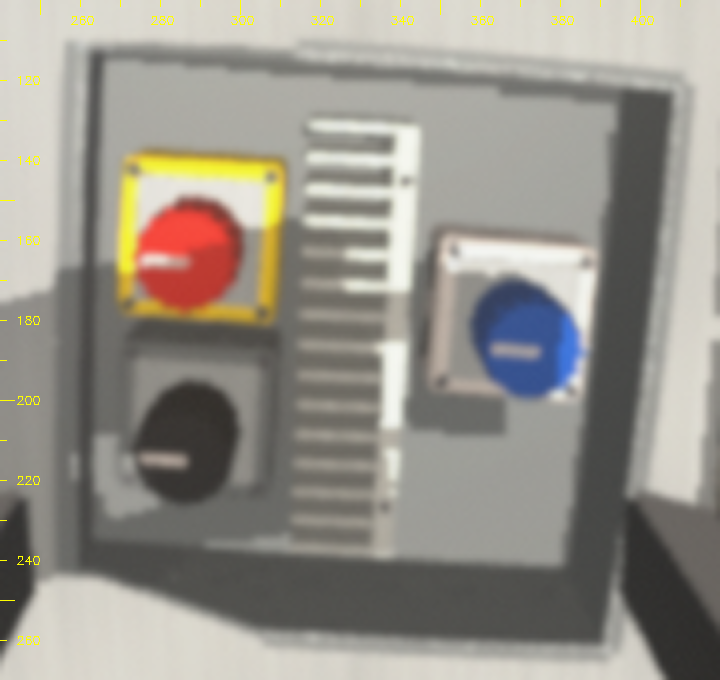

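View pics/wAt.png

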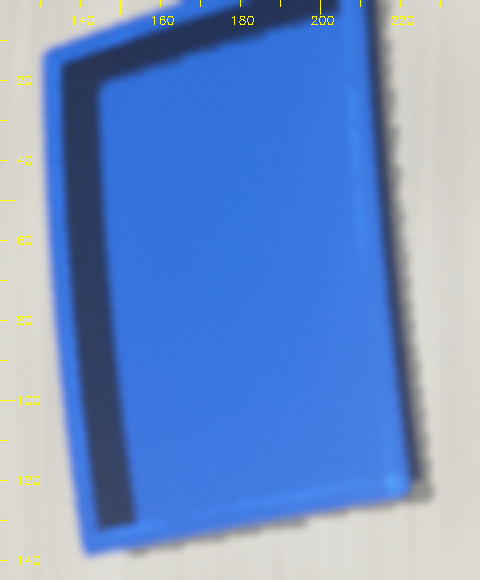

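View pics/wBt.png

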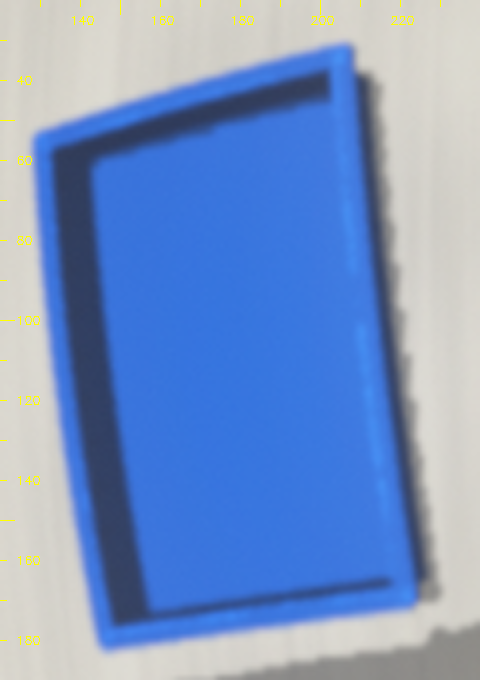

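```bash
python3 - <<'E'
from h import *
A=load('wA');B=load('wB');s=load('scene1');e=load('side1')
np.set_printoptions(precision=4,suppress=True)
for n,a,b,c in [('red',(286.9,109.3),(287,164.6),[(s,(406.5,212)),(e,(314.5,150))]),('blk',(285.8,161),(286.8,213.7),[(s,(378.5,205)),(e,(317.5,164.5))]),('blue',(375.8,132.2),(373.5,187),[(s,(391.5,254.5)),(e,(356,151))])]:
    P,r=tri([(A,a),(B,b)]); print(n,P,r, 'z.087:',atz(A,a,.087)[:2],atz(B,b,.087)[:2],'side',tri(c)[0])
print('hs')
for a,b in [((345.7,78),(345.2,131)),((317,76.7),(316.7,130))]: print(tri([(A,a),(B,b)]),atz(A,a,.059)[:2],atz(B,b,.059)[:2])
print([atz(B,b,.059)[:2] for b in [(312.7,238.2),(338.5,239.2)]])
print('redhousing',[atz(A,b,.043)[:2] for b in [(270.2,88.7),(311.5,90.2),(308.5,131),(268.5,129)]])
c=lambda x,y,x0,y0:(x0+x/4,y0+y/4)
print('bluehousing',[atz(A,c(*b,240,50),.043)[:2] for b in [(445,233),(606,248),(592,407),(432,392)]])
print('blkhousing',[atz(A,c(*b,240,50),.043)[:2] for b in [(124,337),(282,342),(277,505),(113,500)]])
print('bin rim',[(b,atz(A,c(*b,240,50),.075)[:2]) for b in [(698,68),(636,672)]])
print('tray',[atz(B,c(*b,120,20),.035)[:2] for b in [(34,133),(352,44),(416,606),(102,650)]])
print('tray',[atz(s,b,.035)[:2] for b in [(396,143),(480,144),(484,193-2),(399,195-6)]])
E
```

```text
red [0.5576 0.2014 0.0768] [array([-0.2,  0. ]), array([ 0.2, -0. ])] z.087: [0.5589 0.2012] [0.5585 0.2031] side [0.5547 0.2038 0.082 ]
blk [0.5556 0.1364 0.0784] [array([-0.,  0.]), array([ 0., -0.])] z.087: [0.5566 0.1377] [0.5565 0.1392] side [0.5483 0.1377 0.0813]
blue [0.6678 0.1734 0.082 ] [array([-0., -0.]), array([0., 0.])] z.087: [0.667  0.1737] [0.6669 0.1746] side [0.6669 0.1758 0.0835]
hs
(array([0.6321, 0.2429, 0.057 ]), [array([0.1, 0. ]), array([-0.1, -0. ])]) [0.6318 0.2427] [0.6321 0.243 ]
(array([0.5949, 0.2442, 0.0586]), [array([ 0., -0.]), array([-0.,  0.])]) [0.5949 0.2441] [0.595  0.2442]
[array([0.5888, 0.0934]), array([0.6254, 0.0918])]
redhousing [array([0.5315, 0.2309]), array([0.5873, 0.2276]), array([0.5831, 0.1721]), array([0.5285, 0.1756])]
bluehousing [array([0.6407, 0.2033]), array([0.6962, 0.1998]), array([0.6927, 0.1446]), array([0.6368, 0.1489])]
blkhousing [array([0.5318, 0.1683]), array([0.5858, 0.1659]), array([0.5837, 0.1095]), array([0.5263, 0.1115])]
bin rim [((698, 68), array([0.7189, 0.2595])), ((636, 672), array([0.7058, 0.0588]))]
tray [array([0.2988, 0.3802]), array([0.4383, 0.3939]), array([0.4594, 0.1857]), array([0.3212, 0.1709])]
tray [array([0.3219, 0.1737]), array([0.2971, 0.3885]), array([0.4421, 0.3932]), array([0.4632, 0.1884])]
```

Call:
jog_arm:
  moves:
    - [[-5, 2, -5], [0, 0, -1.3], 94]
    - [[-10, 4, -10], [0, 0, -2.6], 94]
    - [[-15, 5, -20], [0, 0, -3.9], 80]
    - [[-20, 6, -30], [0, 0, -5.2], 60]
    - [[-20, 6, -30], [0, 0, -6.2], 46]
  squeeze: 25

```text
time_s: 1.85
ee_pos: [0.5791, 0.1947, 0.2537]
eef_rot: [-3.14, 0.002, 1.022]
force: [0.6, 0.2, 0.1]
grip_width: 0.0775
```

Call:
jog_arm:
  moves:
    - [[-5, 2, -5], [0, 0, -1.3], 46]
    - [[-10, 4, -10], [0, 0, -2.6], 46]
    - [[-15, 5, -20], [0, 0, -3.9], 46]
    - [[-22, 6, -30], [0, 0, -5.2], 46]
    - [[-22, 6, -30], [0, 0, -6.2], 46]

```text
time_s: 2.27
ee_pos: [0.5569, 0.2007, 0.2237]
eef_rot: [-3.141, 0.003, 0.481]
force: [0.3, 0.5, -0.5]
grip_width: 0.0471
```

Call:
jog_arm:
  moves:
    - [[0, 0, -15], [0, 0, -1.3], 46]
    - [[0, 0, -30], [0, 0, -2.6], 46]
    - [[0, 0, -45], [0, 0, -3.9], 46]
    - [[0, 0, -60], [0, 0, -5.2], 46]
    - [[0, 0, -70], [0, 0, -6.2], 46]

```text
time_s: 2.68
ee_pos: [0.5578, 0.2005, 0.1541]
eef_rot: [3.141, 0.001, -0.06]
force: [-0.9, 0.5, -0.3]
grip_width: 0.0461
```

Call:
jog_arm:
  moves:
    - [[0, 0, 0], [0, 0, 0], 46]
    - [[0, 0, 0], [0, 0, 0], 46]
    - [[0, 0, 0], [0, 0, 0], 46]

```text
time_s: 2.93
ee_pos: [0.5584, 0.2015, 0.1564]
eef_rot: [-3.141, -0.001, -0.05]
force: [0.2, 0.3, 0.5]
grip_width: 0.046
```

```bash
python3 - <<'E'
from h import *
f,d=snap('wrist','wC'); snap('side','s2')
for n,p in [('red',(.5582,.2020,.087)),('blk',(.5567,.1385,.087)),('blue',(.667,.174,.087))]: print(n,proj(d,p))
crop('s2',240,80,400,220,5,'s2c')
E
```

```text
red [321.47614932 206.14790137]
blk [395.86293013 204.15393375]
blue [350.0681963   72.42752287]
```

View pics/wC.png

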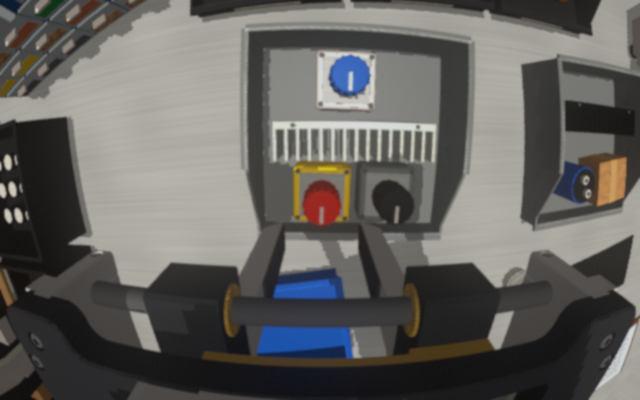

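View pics/s2c.png

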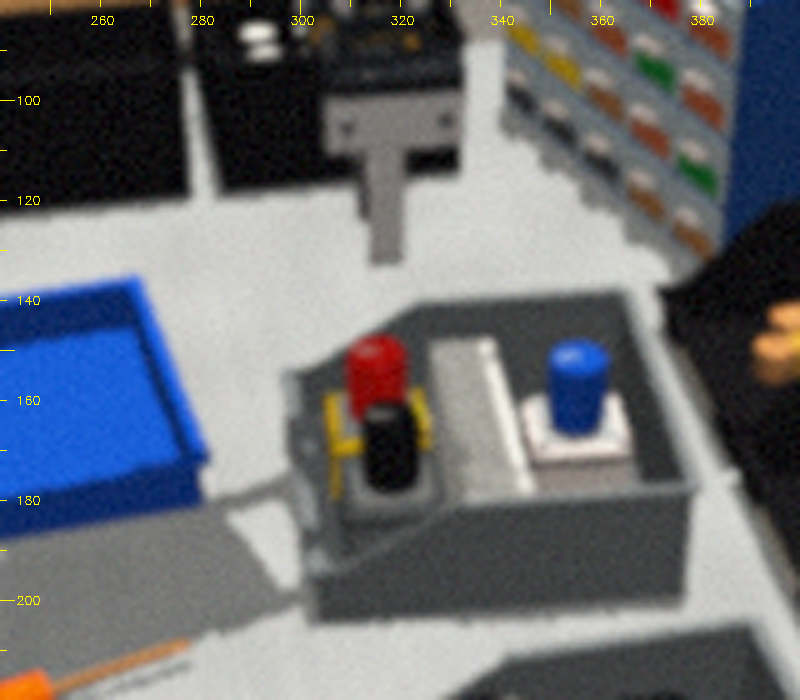

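Call:
jog_arm:
  moves:
    - [[0, 0, -25], [0, 0, 0], 46]
    - [[0, 0, -50], [0, 0, 0], 46]
    - [[0, 0, -75], [0, 0, 0], 46]
    - [[0, 0, -95], [0, 0, 0], 46]
    - [[0, 0, -102], [0, 0, 0], 46]

```text
time_s: 3.45
ee_pos: [0.557, 0.2016, 0.0511]
eef_rot: [3.141, 0.003, -0.051]
force: [0.2, -0.2, 0.0]
grip_width: 0.0458
```

Call:
jog_arm:
  moves:
    - [[0, 0, 0], [0, 0, 0], 46]
    - [[0, 0, 0], [0, 0, 0], 46]
    - [[0, 0, 0], [0, 0, 0], 28]
    - [[0, 0, 0], [0, 0, 0], 26]
    - [[0, 0, 0], [0, 0, 0], 26]

```text
time_s: 3.87
ee_pos: [0.5585, 0.2021, 0.0546]
eef_rot: [-3.141, -0.002, -0.052]
force: [0.4, -0.7, 4.8]
grip_width: 0.0314
```

Call:
jog_arm:
  moves:
    - [[0, 0, 0], [0, 0, 0], 26]
    - [[0, 0, 0], [0, 0, 0], 26]
    - [[0, 0, 0], [0, 0, 0], 26]

```text
time_s: 4.12
ee_pos: [0.5586, 0.2021, 0.0546]
eef_rot: [-3.141, -0.002, -0.052]
force: [-0.5, -0.8, 6.7]
grip_width: 0.0319
```

Call:
jog_arm:
  moves:
    - [[0, 0, 10], [0, 0, 0], 26]
    - [[0, 0, 40], [0, 0, 0], 26]
    - [[0, 0, 75], [0, 0, 0], 26]
    - [[0, 0, 105], [0, 0, 0], 26]
    - [[-20, -20, 110], [0, 0, 0], 26]

```text
time_s: 4.53
ee_pos: [0.5411, 0.1841, 0.1696]
eef_rot: [-3.138, -0.009, -0.051]
force: [0.2, 0.6, -0.9]
grip_width: 0.0314
```

```bash
python3 - <<'E'
from h import *
e=load('side1');s=load('scene1')
np.set_printoptions(precision=4,suppress=True)
P=[]
for a,b in [((185.8,132.3),(252,365)),((276.8,130),(228,272)),((277.2,162.5),(270,264)),((181.5,166),(304,352))]:
    print(atz(s,a,.003)[:2],atz(e,b,.003)[:2],tri([(s,a),(e,b)])[0]); P.append((atz(s,a,.003)+atz(e,b,.003))/2)
P=np.array(P);print(P.mean(0)); 
for i,j in [(0,1),(3,2)]: v=P[j]-P[i];print(np.degrees(np.arctan2(-v[0],v[1])),np.linalg.norm(v))
snap('side','s3')
crop('s3',240,60,400,220,3,'s3c')
E
```

```text
[ 0.3332 -0.3905] [ 0.3332 -0.3895] [ 0.3335 -0.3901  0.0037]
[ 0.2933 -0.1469] [ 0.2942 -0.1427] [ 0.295  -0.146   0.0059]
[ 0.4006 -0.1267] [ 0.3915 -0.1348] [ 0.3927 -0.1278 -0.0058]
[ 0.4439 -0.3713] [ 0.4347 -0.3788] [ 0.4366 -0.3744 -0.0057]
[ 0.3656 -0.2602  0.003 ]
9.136467069509271 0.24841606548373363
10.052527599285417 0.24812821746429298
```

View pics/s3c.png

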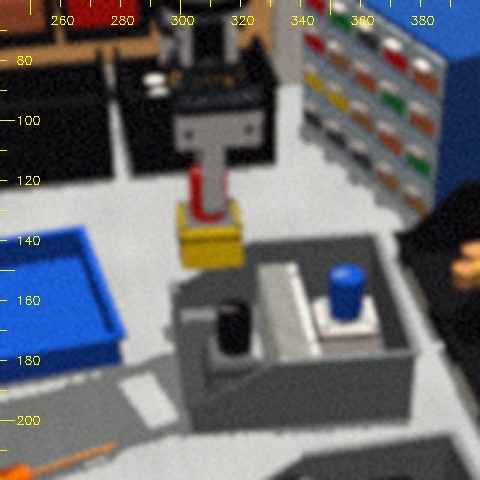

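Call:
jog_arm:
  moves:
    - [[-12, -38, 0], [0, 0, 0], 26]
    - [[-24, -76, 0], [0, 0, 0], 26]
    - [[-36, -114, 0], [0, 0, 0], 26]
    - [[-48, -152, 0], [0, 0, 0], 26]
    - [[-60, -190, 0], [0, 0, 0], 26]

```text
time_s: 5.0
ee_pos: [0.4768, -0.0095, 0.164]
eef_rot: [3.142, -0.0, -0.052]
force: [0.7, -0.3, -1.2]
grip_width: 0.0312
```

Call:
jog_arm:
  moves:
    - [[-12, -38, 0], [0, 0, 0], 26]
    - [[-24, -76, 0], [0, 0, 0], 26]
    - [[-36, -114, 0], [0, 0, 0], 26]
    - [[-48, -152, 0], [0, 0, 0], 26]
    - [[-60, -190, 0], [0, 0, 0], 26]

```text
time_s: 5.42
ee_pos: [0.4168, -0.1996, 0.1641]
eef_rot: [3.141, -0.0, -0.052]
force: [0.2, -0.6, -1.6]
grip_width: 0.0315
```

Call:
jog_arm:
  moves:
    - [[-12, -38, 0], [0, 0, 0], 26]
    - [[-24, -76, 0], [0, 0, 0], 26]
    - [[-34, -114, 0], [0, 0, 0], 26]
    - [[-39, -139, -10], [0, 0, 0], 26]
    - [[-39, -139, -40], [0, 0, 0], 26]

```text
time_s: 5.83
ee_pos: [0.3789, -0.3422, 0.1267]
eef_rot: [3.136, -0.005, -0.056]
force: [1.6, -0.0, -1.5]
grip_width: 0.0316
```

Call:
jog_arm:
  moves:
    - [[0, 0, -25], [0, 0, 0], 26]
    - [[0, 0, -50], [0, 0, 0], 26]
    - [[0, 0, -55], [0, 0, 0], 26]
    - [[0, 0, -55], [0, 0, 0], 26]
    - [[0, 0, -55], [0, 0, 0], 26]

```text
time_s: 6.25
ee_pos: [0.3794, -0.3373, 0.0698]
eef_rot: [3.141, -0.001, -0.052]
force: [-0.0, -0.3, -1.1]
grip_width: 0.0317
```

Call:
jog_arm:
  moves:
    - [[0, 0, -5], [0, 0, 0], 26]
    - [[0, 0, -10], [0, 0, 0], 26]
    - [[0, 0, -13], [0, 0, 0], 26]
    - [[0, 0, -15], [0, 0, 0], 26]
    - [[0, 0, -15], [0, 0, 0], 26]

```text
time_s: 6.67
ee_pos: [0.3792, -0.3375, 0.0543]
eef_rot: [3.14, -0.001, -0.052]
force: [-3.5, -1.3, 7.1]
grip_width: 0.0317
```

Call:
jog_arm:
  moves:
    - [[0, 0, -1], [0, 0, 0], 26]
    - [[0, 0, -1], [0, 0, 0], 26]
    - [[0, 0, -1], [0, 0, 0], 26]

```text
time_s: 6.92
ee_pos: [0.3792, -0.3376, 0.0543]
eef_rot: [3.14, -0.001, -0.052]
force: [-7.3, 4.2, 20.4]
grip_width: 0.0319
```

Call:
jog_arm:
  moves:
    - [[0, 0, 1], [0, 0, 0], 26]
    - [[0, 0, 1], [0, 0, 0], 46]
    - [[0, 0, 1], [0, 0, 0], 46]
    - [[0, 0, 1], [0, 0, 0], 46]
    - [[0, 0, 1], [0, 0, 0], 46]

```text
time_s: 7.33
ee_pos: [0.379, -0.337, 0.0533]
eef_rot: [-3.141, 0.0, -0.052]
force: [1.0, 0.3, 0.0]
grip_width: 0.0459
```

Call:
jog_arm:
  moves:
    - [[0, 0, 10], [0, 0, 0], 46]
    - [[0, 0, 40], [0, 0, 0], 46]
    - [[0, 0, 75], [0, 0, 0], 46]
    - [[5, 30, 105], [0, 0, 0], 46]
    - [[17, 68, 105], [0, 0, 0], 46]

```text
time_s: 7.75
ee_pos: [0.397, -0.271, 0.1643]
eef_rot: [3.137, -0.007, -0.056]
force: [1.7, 0.2, 0.4]
grip_width: 0.046
```

```bash
python3 - <<'E'
from h import *
snap('side','s4')
crop('s4',190,180,340,380,4,'s4c')
e=load('s4')
for z in(.003,.043,.087): print(proj(e,(.379,-.3375,z)))
E
```

```text
[273.30286751 338.29189453]
[271.89935922 326.11047796]
[270.26278044 311.90618145]
```

View pics/s4c.png

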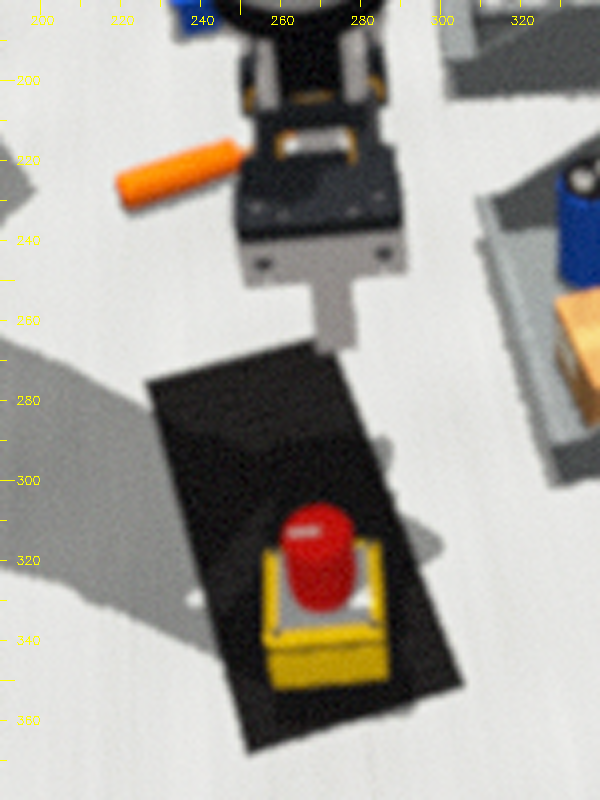

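Call:
jog_arm:
  moves:
    - [[15, 38, 5], [0, 0, 0], 46]
    - [[30, 76, 5], [0, 0, 0], 46]
    - [[45, 114, 5], [0, 0, 0], 46]
    - [[60, 152, 5], [0, 0, 0], 46]
    - [[75, 190, 5], [0, 0, 0], 46]

```text
time_s: 8.22
ee_pos: [0.4713, -0.077, 0.1642]
eef_rot: [3.141, -0.001, -0.052]
force: [0.3, -1.2, 0.7]
grip_width: 0.0459
```

Call:
jog_arm:
  moves:
    - [[15, 38, 0], [0, 0, 0], 46]
    - [[30, 76, 0], [0, 0, 0], 46]
    - [[45, 114, 0], [0, 0, 0], 46]
    - [[60, 152, 0], [0, 0, 0], 46]
    - [[75, 190, 0], [0, 0, 0], 46]

```text
time_s: 8.63
ee_pos: [0.5463, 0.1132, 0.1641]
eef_rot: [-3.141, -0.0, -0.052]
force: [0.2, -1.1, -0.4]
grip_width: 0.0468
```

Call:
jog_arm:
  moves:
    - [[10, 27, 0], [0, 0, 0], 46]
    - [[11, 27.5, 0], [0, 0, 0], 46]
    - [[11, 27.5, -20], [0, 0, 0], 46]
    - [[11, 27.5, -45], [0, 0, 0], 46]
    - [[11, 27.5, -70], [0, 0, 0], 46]

```text
time_s: 9.05
ee_pos: [0.5571, 0.1384, 0.0934]
eef_rot: [-3.141, -0.001, -0.052]
force: [0.6, 0.2, -0.6]
grip_width: 0.0461
```

Call:
jog_arm:
  moves:
    - [[0, 0, -20], [0, 0, 0], 46]
    - [[0, 0, -35], [0, 0, 0], 46]
    - [[0, 0, -40], [0, 0, 0], 46]
    - [[0, 0, -40], [0, 0, 0], 46]
    - [[0, 0, -40], [0, 0, 0], 46]

```text
time_s: 9.47
ee_pos: [0.5574, 0.1384, 0.0544]
eef_rot: [-3.141, -0.001, -0.052]
force: [-0.1, -0.5, 0.3]
grip_width: 0.0458
```

Call:
jog_arm:
  moves:
    - [[0, 0, 0], [0, 0, 0], 46]
    - [[0, 0, 0], [0, 0, 0], 36]
    - [[0, 0, 0], [0, 0, 0], 30]
    - [[0, 0, 0], [0, 0, 0], 26]
    - [[0, 0, 0], [0, 0, 0], 26]

```text
time_s: 9.88
ee_pos: [0.5572, 0.1385, 0.054]
eef_rot: [-3.142, -0.001, -0.052]
force: [-0.1, -1.3, 3.5]
grip_width: 0.0316
```

Call:
jog_arm:
  moves:
    - [[0, 0, 0], [0, 0, 0], 26]
    - [[0, 0, 0], [0, 0, 0], 26]
    - [[0, 0, 0], [0, 0, 0], 26]

```text
time_s: 10.13
ee_pos: [0.5572, 0.1385, 0.0539]
eef_rot: [-3.142, -0.001, -0.052]
force: [-0.5, -1.9, 5.5]
grip_width: 0.0313
```

Call:
jog_arm:
  moves:
    - [[0, 0, 10], [0, 0, 0], 26]
    - [[0, 0, 40], [0, 0, 0], 26]
    - [[0, 0, 75], [0, 0, 0], 26]
    - [[0, 0, 105], [0, 0, 0], 26]
    - [[-16, -20, 110], [0, 0, 0], 26]

```text
time_s: 10.55
ee_pos: [0.5437, 0.1205, 0.1691]
eef_rot: [-3.139, -0.008, -0.05]
force: [0.2, 0.1, -0.3]
grip_width: 0.0315
```

Call:
jog_arm:
  moves:
    - [[-17, -36, 0], [0, 0, 0], 26]
    - [[-34, -72, 0], [0, 0, 0], 26]
    - [[-51, -108, 0], [0, 0, 0], 26]
    - [[-68, -144, 0], [0, 0, 0], 26]
    - [[-85, -180, 0], [0, 0, 0], 26]

```text
time_s: 10.97
ee_pos: [0.4547, -0.0627, 0.1639]
eef_rot: [-3.142, -0.0, -0.052]
force: [1.0, -0.3, -1.4]
grip_width: 0.0316
```

Call:
jog_arm:
  moves:
    - [[-17, -36, 0], [0, 0, 0], 26]
    - [[-34, -72, 0], [0, 0, 0], 26]
    - [[-51, -108, 0], [0, 0, 0], 26]
    - [[-68, -144, 0], [0, 0, 0], 26]
    - [[-85, -180, 0], [0, 0, 0], 26]

```text
time_s: 11.38
ee_pos: [0.3697, -0.2429, 0.164]
eef_rot: [3.142, -0.0, -0.052]
force: [1.4, -0.3, -1.0]
grip_width: 0.0313
```

Call:
jog_arm:
  moves:
    - [[-5.5, -16.5, 0], [0, 0, 0], 26]
    - [[-5.5, -16.5, -30], [0, 0, 0], 26]
    - [[-5.5, -16.5, -60], [0, 0, 0], 26]
    - [[-5.5, -16.5, -90], [0, 0, 0], 26]
    - [[-5.5, -16.5, -95], [0, 0, 0], 26]

```text
time_s: 11.8
ee_pos: [0.3636, -0.2566, 0.0649]
eef_rot: [-3.138, 0.005, -0.053]
force: [0.2, 0.7, -1.5]
grip_width: 0.0317
```

Call:
jog_arm:
  moves:
    - [[0, 0, -4], [0, 0, 0], 26]
    - [[0, 0, -9], [0, 0, 0], 26]
    - [[0, 0, -13], [0, 0, 0], 26]
    - [[0, 0, -15], [0, 0, 0], 26]
    - [[0, 0, -15], [0, 0, 0], 26]

```text
time_s: 12.22
ee_pos: [0.3658, -0.2582, 0.054]
eef_rot: [3.141, -0.001, -0.052]
force: [0.9, 0.4, -0.4]
grip_width: 0.0318
```

Call:
jog_arm:
  moves:
    - [[0, 0, -1], [0, 0, 0], 26]
    - [[0, 0, -1], [0, 0, 0], 26]
    - [[0, 0, -1], [0, 0, 0], 46]
    - [[0, 0, -1], [0, 0, 0], 46]
    - [[0, 0, -1], [0, 0, 0], 46]

```text
time_s: 12.63
ee_pos: [0.3656, -0.258, 0.0527]
eef_rot: [3.141, -0.0, -0.052]
force: [-0.1, 0.6, 0.6]
grip_width: 0.0452
```

Call:
jog_arm:
  moves:
    - [[0, 0, 10], [0, 0, 0], 46]
    - [[0, 0, 40], [0, 0, 0], 46]
    - [[0, 0, 75], [0, 0, 0], 46]
    - [[15, 25, 105], [0, 0, 0], 46]
    - [[40, 57, 111], [0, 0, 0], 46]

```text
time_s: 13.05
ee_pos: [0.4063, -0.2023, 0.169]
eef_rot: [3.138, -0.006, -0.056]
force: [1.4, -0.7, 1.2]
grip_width: 0.046
```

Call:
jog_arm:
  moves:
    - [[22, 31, 0], [0, 0, 0], 46]
    - [[44, 62, 0], [0, 0, 0], 46]
    - [[66, 93, 0], [0, 0, 0], 46]
    - [[88, 124, 0], [0, 0, 0], 46]
    - [[110, 156, 0], [0, 0, 0], 46]

```text
time_s: 13.47
ee_pos: [0.5163, -0.0432, 0.1644]
eef_rot: [3.141, -0.001, -0.052]
force: [0.8, -1.1, 0.2]
grip_width: 0.0462
```

Call:
jog_arm:
  moves:
    - [[22, 31, 0], [0, 0, 0], 46]
    - [[44, 62, 0], [0, 0, 0], 46]
    - [[66, 93, 0], [0, 0, 0], 46]
    - [[88, 124, 0], [0, 0, 0], 46]
    - [[110, 156, 0], [0, 0, 0], 46]

```text
time_s: 13.88
ee_pos: [0.6262, 0.1128, 0.1643]
eef_rot: [-3.142, -0.0, -0.052]
force: [0.7, -1.4, 0.2]
grip_width: 0.0461
```

Call:
jog_arm:
  moves:
    - [[22, 31, 0], [0, 0, 0], 46]
    - [[41.5, 63, 0], [0, 0, 0], 46]
    - [[41.5, 63, -10], [0, 0, 0], 46]
    - [[41.5, 63, -30], [0, 0, 0], 46]
    - [[41.5, 63, -30], [0, 0, 0], 46]

```text
time_s: 14.3
ee_pos: [0.6655, 0.1741, 0.1299]
eef_rot: [3.14, 0.005, -0.052]
force: [-0.5, -0.4, -0.8]
grip_width: 0.0462
```

```bash
python3 - <<'E'
from h import *
f,d=snap('wrist','wD'); snap('side','s5')
for n,p in [('blue',(.667,.174,.087))]: print(n,proj(d,p))
crop('s5',200,80,400,380,2,'s5c')
crop('wD',240,130,400,270,5,'wDc')
E
```

```text
blue [322.08993806 213.65568966]
```

View pics/wDc.png

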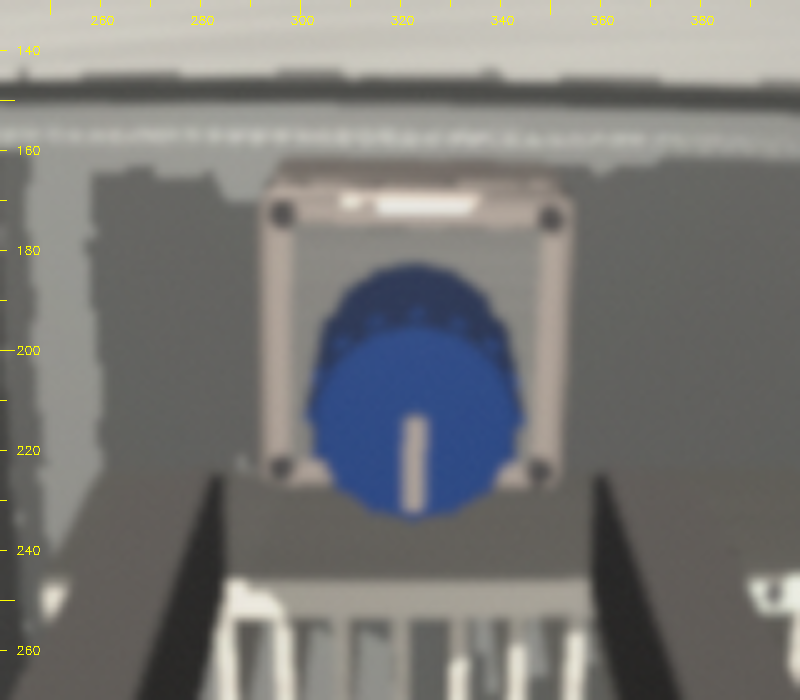

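View pics/s5c.png

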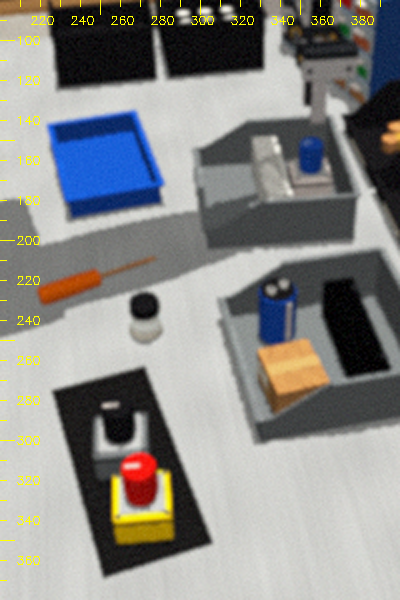

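Call:
jog_arm:
  moves:
    - [[0, 0, -25], [0, 0, 0], 46]
    - [[0, 0, -50], [0, 0, 0], 46]
    - [[0, 0, -70], [0, 0, 0], 46]
    - [[0, 0, -80], [0, 0, 0], 46]
    - [[0, 0, -80], [0, 0, 0], 46]

```text
time_s: 14.82
ee_pos: [0.6664, 0.1735, 0.0526]
eef_rot: [3.141, 0.002, -0.053]
force: [-0.1, 0.7, 0.2]
grip_width: 0.0457
```

Call:
jog_arm:
  moves:
    - [[0, 0, 0], [0, 0, 0], 46]
    - [[0, 0, 0], [0, 0, 0], 36]
    - [[0, 0, 0], [0, 0, 0], 30]
    - [[0, 0, 0], [0, 0, 0], 26]
    - [[0, 0, 0], [0, 0, 0], 26]

```text
time_s: 15.23
ee_pos: [0.6676, 0.174, 0.0549]
eef_rot: [-3.141, -0.002, -0.052]
force: [-1.7, -1.5, 7.3]
grip_width: 0.0314
```

Call:
jog_arm:
  moves:
    - [[0, 0, 0], [0, 0, 0], 26]
    - [[0, 0, 0], [0, 0, 0], 26]
    - [[0, 0, 0], [0, 0, 0], 26]

```text
time_s: 15.48
ee_pos: [0.6676, 0.174, 0.0549]
eef_rot: [-3.141, -0.002, -0.052]
force: [-1.4, -1.0, 7.2]
grip_width: 0.0315
```

Call:
jog_arm:
  moves:
    - [[0, 0, 10], [0, 0, 0], 26]
    - [[0, 0, 40], [0, 0, 0], 26]
    - [[0, 0, 75], [0, 0, 0], 26]
    - [[0, 0, 105], [0, 0, 0], 26]
    - [[0, 0, 110], [0, 0, 0], 26]

```text
time_s: 15.9
ee_pos: [0.6686, 0.1744, 0.1706]
eef_rot: [-3.139, -0.008, -0.052]
force: [0.2, 0.2, -0.9]
grip_width: 0.0312
```

Call:
jog_arm:
  moves:
    - [[-26, -29, 0], [0, 0, 0], 26]
    - [[-52, -58, 0], [0, 0, 0], 26]
    - [[-78, -87, 0], [0, 0, 0], 26]
    - [[-104, -116, 0], [0, 0, 0], 26]
    - [[-130, -145, 0], [0, 0, 0], 26]

```text
time_s: 16.32
ee_pos: [0.5351, 0.028, 0.1631]
eef_rot: [-3.142, 0.001, -0.052]
force: [0.9, -0.4, -0.4]
grip_width: 0.0316
```

Call:
jog_arm:
  moves:
    - [[-26, -29, 0], [0, 0, 0], 26]
    - [[-52, -58, 0], [0, 0, 0], 26]
    - [[-78, -87, 0], [0, 0, 0], 26]
    - [[-104, -116, 0], [0, 0, 0], 26]
    - [[-130, -145, 0], [0, 0, 0], 26]

```text
time_s: 16.73
ee_pos: [0.4053, -0.1168, 0.1634]
eef_rot: [-3.142, 0.0, -0.052]
force: [1.0, -1.3, -2.1]
grip_width: 0.0317
```

Call:
jog_arm:
  moves:
    - [[-26, -29, 0], [0, 0, 0], 26]
    - [[-54.5, -63, 0], [0, 0, 0], 26]
    - [[-54.5, -63, -25], [0, 0, 0], 26]
    - [[-54.5, -63, -60], [0, 0, 0], 26]
    - [[-54.5, -63, -90], [0, 0, 0], 26]

```text
time_s: 17.15
ee_pos: [0.3518, -0.1795, 0.0724]
eef_rot: [3.141, -0.001, -0.054]
force: [0.4, -0.1, -2.6]
grip_width: 0.0312
```

Call:
jog_arm:
  moves:
    - [[0, 0, -4], [0, 0, 0], 26]
    - [[0, 0, -10], [0, 0, 0], 26]
    - [[0, 0, -15], [0, 0, 0], 26]
    - [[0, 0, -18], [0, 0, 0], 26]
    - [[0, 0, -20], [0, 0, 0], 26]

```text
time_s: 17.57
ee_pos: [0.3535, -0.1794, 0.0545]
eef_rot: [3.14, -0.002, -0.052]
force: [-2.5, 6.2, 27.4]
grip_width: 0.0311
```

Call:
jog_arm:
  moves:
    - [[0, 0, 0], [0, 0, 0], 26]
    - [[0, 0, 0], [0, 0, 0], 26]

```text
time_s: 17.73
ee_pos: [0.3534, -0.1794, 0.0546]
eef_rot: [3.14, -0.002, -0.052]
force: [1.4, 1.6, 4.9]
grip_width: 0.0317
```

Call:
jog_arm:
  moves:
    - [[0, 0, 0], [0, 0, 0], 36]
    - [[0, 0, 0], [0, 0, 0], 46]
    - [[0, 0, 0], [0, 0, 0], 46]
    - [[0, 0, 0], [0, 0, 0], 46]

```text
time_s: 18.07
ee_pos: [0.3524, -0.179, 0.0535]
eef_rot: [-3.142, 0.0, -0.052]
force: [-0.5, 0.1, 0.6]
grip_width: 0.0456
```

Call:
jog_arm:
  moves:
    - [[0, 0, 10], [0, 0, 0], 46]
    - [[0, 0, 40], [0, 0, 0], 46]
    - [[0, 0, 75], [0, 0, 0], 46]
    - [[15, 25, 105], [0, 0, 0], 46]
    - [[40, 55, 120], [0, 0, 0], 56]

```text
time_s: 18.48
ee_pos: [0.3926, -0.1249, 0.1769]
eef_rot: [3.14, -0.004, -0.056]
force: [-0.2, -1.2, -0.5]
grip_width: 0.0495
```

```bash
python3 - <<'E'
from h import *
snap('side','s6');snap('scene','c6')
crop('s6',200,160,340,380,4,'s6c')
crop('c6',160,100,300,180,5,'c6c')
e=load('s6')
for p in [(.3525,-.179),(.3655,-.258),(.379,-.3375)]: print(proj(e,(*p,.087)),proj(load('c6'),(*p,.087)))
E
```

```text
[250.8806438  254.14276902] [257.75095142 125.38878097]
[259.83006312 281.13697033] [225.98754216 126.21190307]
[270.26278044 311.90618145] [193.94520839 127.16830473]
```

View pics/s6c.png

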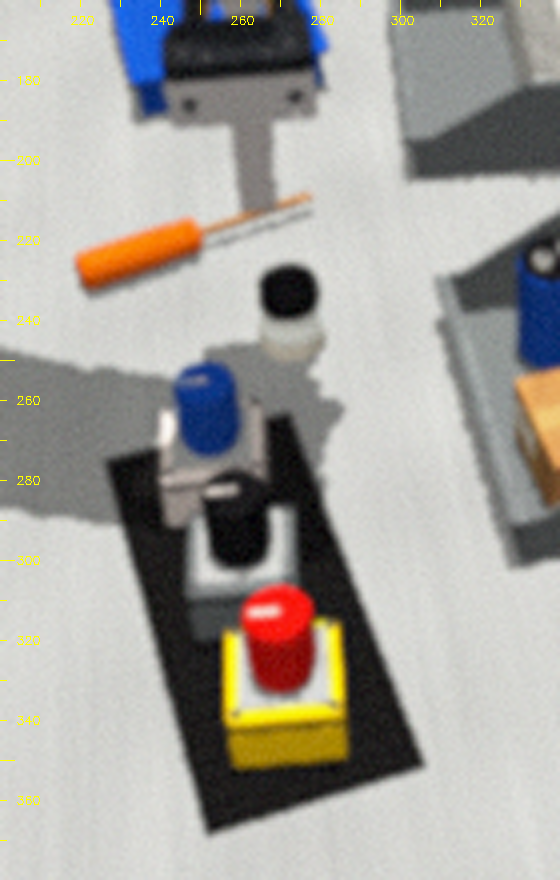

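View pics/c6c.png

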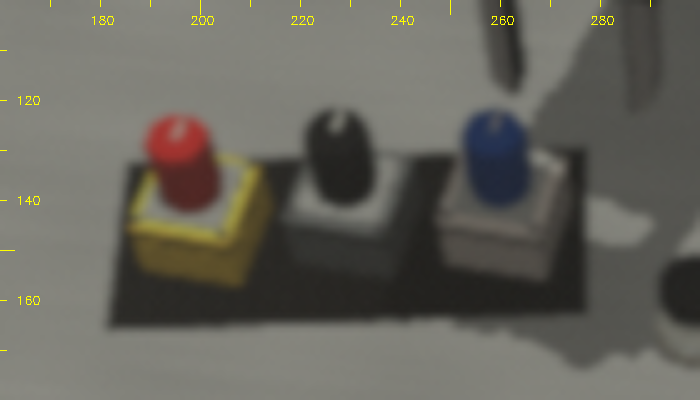

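Call:
jog_arm:
  moves:
    - [[16, 21, 0], [0, 0, 1.3], 60]
    - [[32, 42, 0], [0, 0, 2.6], 60]
    - [[48, 63, 0], [0, 0, 3.9], 60]
    - [[64, 84, 0], [0, 0, 5.2], 60]
    - [[80, 105, 0], [0, 0, 6.5], 60]

```text
time_s: 19.0
ee_pos: [0.4726, -0.0184, 0.1728]
eef_rot: [-3.141, 0.001, 0.52]
force: [0.1, 0.2, 0.5]
grip_width: 0.06
```

Call:
jog_arm:
  moves:
    - [[16, 21, 0], [0, 0, 1.3], 60]
    - [[32, 42, 0], [0, 0, 2.6], 60]
    - [[48, 63, 0], [0, 0, 3.9], 60]
    - [[64, 84, 0], [0, 0, 5.2], 60]
    - [[80, 105, 0], [0, 0, 6.5], 60]

```text
time_s: 19.42
ee_pos: [0.5527, 0.0864, 0.1726]
eef_rot: [-3.141, 0.001, 1.088]
force: [-0.6, -0.2, 0.1]
grip_width: 0.0602
```

Call:
jog_arm:
  moves:
    - [[15, 21, 0], [0, 0, 1.3], 60]
    - [[30, 42, 0], [0, 0, 2.6], 60]
    - [[45, 63, 0], [0, 0, 3.9], 60]
    - [[58, 82, 0], [0, 0, 5], 60]
    - [[58, 82, 0], [0, 0, 5], 60]

```text
time_s: 19.83
ee_pos: [0.6112, 0.17, 0.1719]
eef_rot: [-3.14, -0.0, 1.526]
force: [-0.9, -0.7, -0.4]
grip_width: 0.0598
```

Call:
jog_arm:
  moves:
    - [[0, 0, 0], [0, 0, 0], 60]
    - [[0, 0, 0], [0, 0, 0], 60]
    - [[0, 0, 0], [0, 0, 0], 60]

```text
time_s: 20.08
ee_pos: [0.61, 0.1668, 0.1732]
eef_rot: [-3.141, 0.0, 1.516]
force: [0.3, 0.3, 0.2]
grip_width: 0.0601
```

```bash
python3 - <<'E'
from h import *
f,d=snap('wrist','wE')
P=np.array([(.6320,.2429),(.595,.2441),(.5888,.0934),(.6254,.0918)])
for p in P: print(proj(d,(*p,.059)))
crop('wE',220,40,420,240,4,'wEc')
E
```

```text
[339.51429144 112.83007329]
[300.03111934 113.67730244]
[304.15789063 260.78617411]
[338.83322799 260.47172391]
```

View pics/wEc.png

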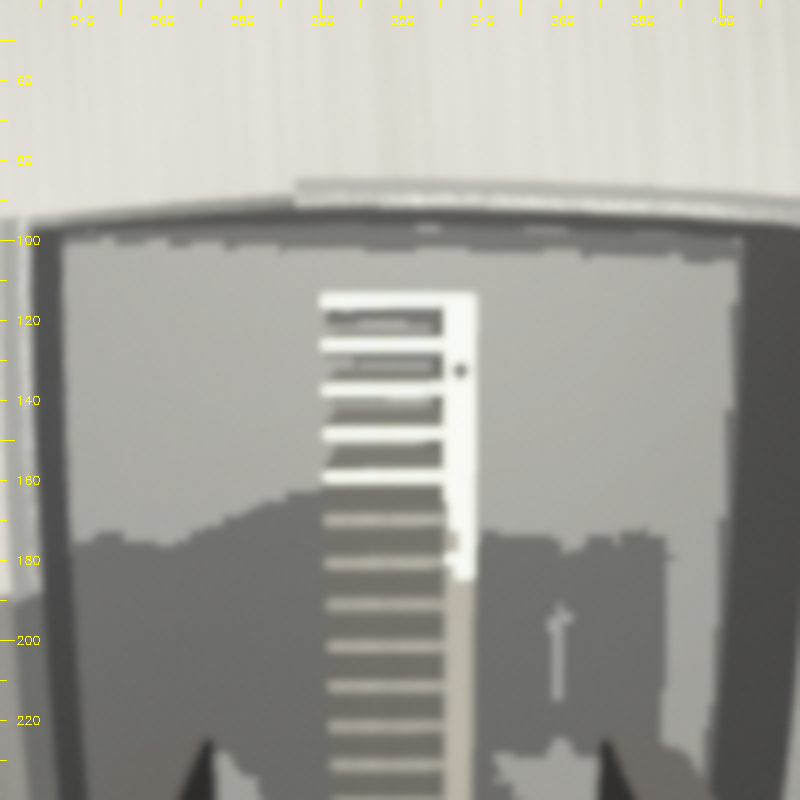

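View pics/wE.png

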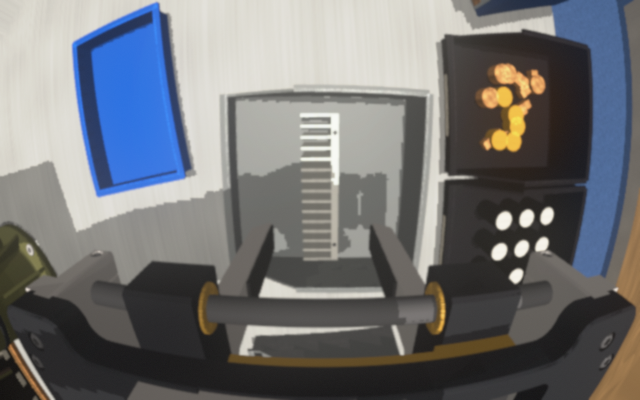

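Call:
jog_arm:
  moves:
    - [[0, 0, -30], [0, 0, 0], 60]
    - [[0, 0, -60], [0, 0, 0], 60]
    - [[0, 0, -90], [0, 0, 0], 60]
    - [[0, 0, -115], [0, 0, 0], 60]
    - [[0, 0, -125], [0, 0, 0], 60]

```text
time_s: 20.55
ee_pos: [0.6086, 0.1668, 0.0449]
eef_rot: [-3.137, 0.001, 1.517]
force: [-0.3, -0.9, 0.2]
grip_width: 0.06
```

Call:
jog_arm:
  moves:
    - [[0, 0, -10], [0, 0, 0], 60]
    - [[0, 0, -20], [0, 0, 0], 60]
    - [[0, 0, -28], [0, 0, 0], 60]
    - [[0, 0, -29], [0, 0, 0], 60]
    - [[0, 0, -29], [0, 0, 0], 60]

```text
time_s: 20.97
ee_pos: [0.6104, 0.1678, 0.0196]
eef_rot: [3.141, -0.0, 1.518]
force: [0.1, 0.7, 0.0]
grip_width: 0.0601
```

Call:
jog_arm:
  moves:
    - [[0, 0, 0], [0, 0, 0], 50]
    - [[0, 0, 0], [0, 0, 0], 42]
    - [[0, 0, 0], [0, 0, 0], 34]
    - [[0, 0, 0], [0, 0, 0], 30]
    - [[0, 0, 0], [0, 0, 0], 30]
  squeeze: 40

```text
time_s: 21.38
ee_pos: [0.6102, 0.1679, 0.0198]
eef_rot: [-3.141, -0.0, 1.519]
force: [-3.1, -0.0, 4.4]
grip_width: 0.0357
```

Call:
jog_arm:
  moves:
    - [[0, 0, 0], [0, 0, 0], 30]
    - [[0, 0, 0], [0, 0, 0], 30]
    - [[0, 0, 0], [0, 0, 0], 30]

```text
time_s: 21.63
ee_pos: [0.6102, 0.1678, 0.0198]
eef_rot: [-3.141, -0.0, 1.518]
force: [-4.2, -0.2, 6.1]
grip_width: 0.0361
```

Call:
jog_arm:
  moves:
    - [[0, 0, 8], [0, 0, 0], 30]
    - [[0, 0, 30], [0, 0, 0], 30]
    - [[0, 0, 60], [0, 0, 0], 30]
    - [[0, 0, 90], [0, 0, 0], 30]
    - [[0, 0, 115], [0, 0, 0], 30]

```text
time_s: 22.05
ee_pos: [0.6104, 0.1677, 0.1365]
eef_rot: [3.141, -0.0, 1.518]
force: [1.2, 0.4, -5.0]
grip_width: 0.0352
```

Call:
jog_arm:
  moves:
    - [[-30, 15, 3], [0, 0, 0.3], 30]
    - [[-60, 30, 3], [0, 0, 0.6], 30]
    - [[-90, 45, 3], [0, 0, 0.9], 30]
    - [[-120, 60, 3], [0, 0, 1.2], 30]
    - [[-150, 75, 3], [0, 0, 1.5], 30]

```text
time_s: 22.47
ee_pos: [0.4587, 0.2431, 0.1374]
eef_rot: [-3.142, 0.0, 1.65]
force: [-0.0, 0.5, -4.6]
grip_width: 0.0361
```

Call:
jog_arm:
  moves:
    - [[-30, 15, 0], [0, 0, 0.3], 30]
    - [[-60, 30, 0], [0, 0, 0.3], 30]
    - [[-80, 41, 0], [0, 0, 0.3], 30]
    - [[-80, 41, 0], [0, 0, 0.3], 30]
    - [[-80, 41, 0], [0, 0, 0.3], 30]

```text
time_s: 22.88
ee_pos: [0.3798, 0.2842, 0.1378]
eef_rot: [3.141, -0.0, 1.677]
force: [0.3, 0.4, -3.9]
grip_width: 0.0359
```

```bash
python3 - <<'E'
from h import *
f,d=snap('wrist','wF'); snap('side','s7');snap('scene','c7')
crop('s7',200,90,330,210,5,'s7c');crop('c7',370,110,510,210,5,'c7c')
E
```

```text
(no output)
```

View pics/s7c.png

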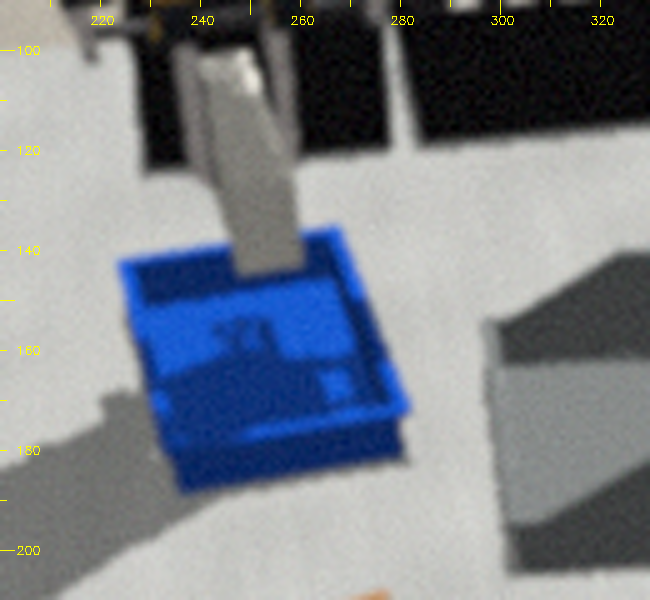

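View pics/wF.png

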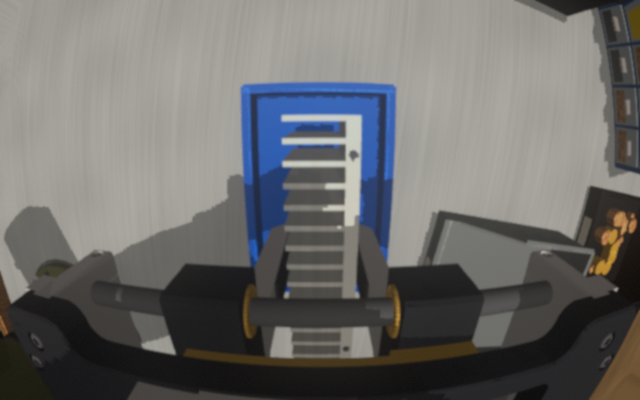

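View pics/c7c.png

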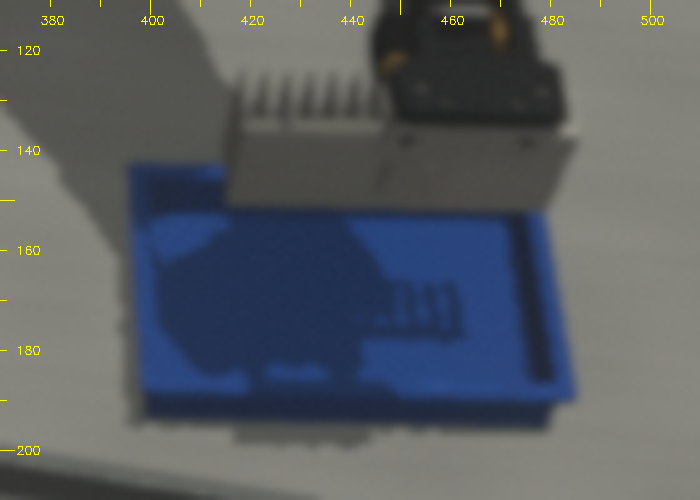

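```bash
python3 - <<'E'
from h import *
d=load('wF');c=load('c7');e=load('s7')
a=atz(d,(242,85),.035)[:2];b=atz(d,(395,85),.035)[:2]
v=(b-a)/np.linalg.norm(b-a);n=np.array([v[1],-v[0]])
print(a,b,np.linalg.norm(b-a),np.degrees(np.arctan2(v[1],v[0])),(a+b)/2+.1*n)
P=[atz(e,u,.035)[:2] for u in [(224,142),(267,135.5),(281.5,171),(234,180)]];print(P,np.mean(P,0))
E
```

```text
[0.29756442 0.38048217] [0.43653486 0.39521912] 0.1397496323712492 6.053236398277519 [0.37759488 0.28840821]
[array([0.29898722, 0.37224553]), array([0.43327799, 0.38556857]), array([0.456536  , 0.18601398]), array([0.32254797, 0.1676848 ])] [0.3778373  0.27787822]
```

Call:
jog_arm:
  moves:
    - [[0, 0, -25], [0, 0, 0], 30]
    - [[0, 0, -50], [0, 0, 0], 30]
    - [[0, 0, -75], [0, 0, 0], 30]
    - [[0, 0, -95], [0, 0, 0], 30]
    - [[0, 0, -100], [0, 0, 0], 30]

```text
time_s: 23.45
ee_pos: [0.3797, 0.2824, 0.0344]
eef_rot: [-3.138, 0.002, 1.674]
force: [-0.1, -0.4, -4.2]
grip_width: 0.036
```

Call:
jog_arm:
  moves:
    - [[0, 0, -4], [0, 0, 0], 30]
    - [[0, 0, -9], [0, 0, 0], 30]
    - [[0, 0, -13], [0, 0, 0], 30]
    - [[0, 0, -16], [0, 0, 0], 30]
    - [[0, 0, -18], [0, 0, 0], 30]

```text
time_s: 23.87
ee_pos: [0.3806, 0.2839, 0.0196]
eef_rot: [3.141, -0.0, 1.675]
force: [-3.7, -3.1, 45.6]
grip_width: 0.036
```

Call:
jog_arm:
  moves:
    - [[0, 0, 0], [0, 0, 0], 30]
    - [[0, 0, 0], [0, 0, 0], 30]

```text
time_s: 24.03
ee_pos: [0.3806, 0.2839, 0.0197]
eef_rot: [3.141, -0.0, 1.676]
force: [0.1, 0.2, -1.8]
grip_width: 0.0359
```

Touching the tray floor at the grasp height; release and back off.

Call:
jog_arm:
  moves:
    - [[0, 0, 0], [0, 0, 0], 42]
    - [[0, 0, 0], [0, 0, 0], 50]
    - [[0, 0, 0], [0, 0, 0], 58]
    - [[0, 0, 0], [0, 0, 0], 58]
    - [[0, 0, 0], [0, 0, 0], 58]
  squeeze: 25

```text
time_s: 24.45
ee_pos: [0.3804, 0.2838, 0.0195]
eef_rot: [3.141, -0.0, 1.676]
force: [-0.5, 0.6, -0.5]
grip_width: 0.0575
```

Call:
jog_arm:
  moves:
    - [[0, 0, 20], [0, 0, 0], 58]
    - [[0, 0, 50], [0, 0, 0], 58]
    - [[0, 0, 85], [0, 0, 0], 58]
    - [[0, 0, 120], [0, 0, 0], 58]
    - [[0, -30, 145], [0, 0, 0], 58]

```text
time_s: 24.87
ee_pos: [0.3808, 0.256, 0.1674]
eef_rot: [3.139, -0.002, 1.678]
force: [1.0, -0.1, 0.7]
grip_width: 0.0582
```

Call:
jog_arm:
  moves:
    - [[0, -35, 0], [0, 0, -1.3], 50]
    - [[0, -70, 0], [0, 0, -2.6], 46]
    - [[0, -105, 0], [0, 0, -3.9], 46]
    - [[0, -140, 0], [0, 0, -5.2], 46]
    - [[0, -175, 0], [0, 0, -6.5], 46]

```text
time_s: 25.28
ee_pos: [0.3799, 0.0773, 0.1645]
eef_rot: [3.141, -0.0, 1.103]
force: [1.2, -0.2, 0.2]
grip_width: 0.0456
```

```bash
python3 - <<'E'
from h import *
snap('side','s8');snap('scene','c8')
crop('s8',200,90,400,240,4,'s8c');crop('c8',370,110,510,210,5,'c8c')
E
```

```text
(no output)
```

View pics/s8c.png

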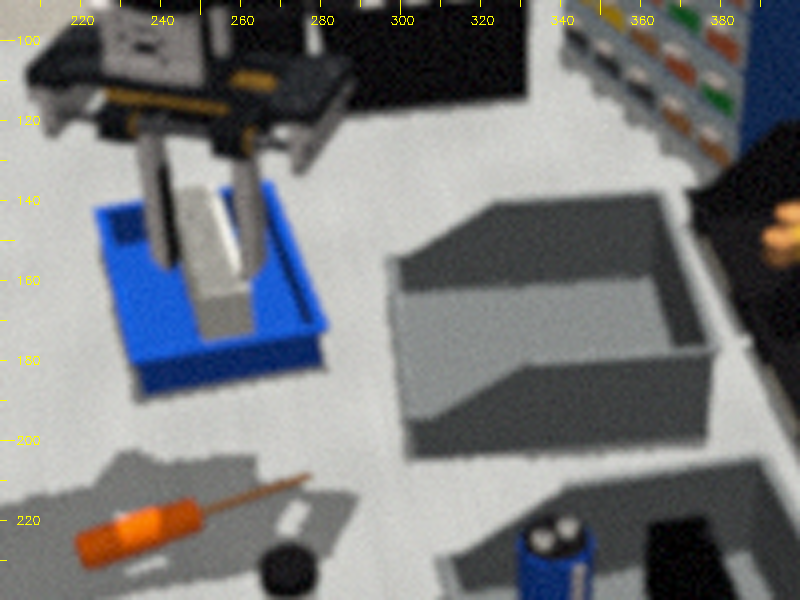

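View pics/c8c.png

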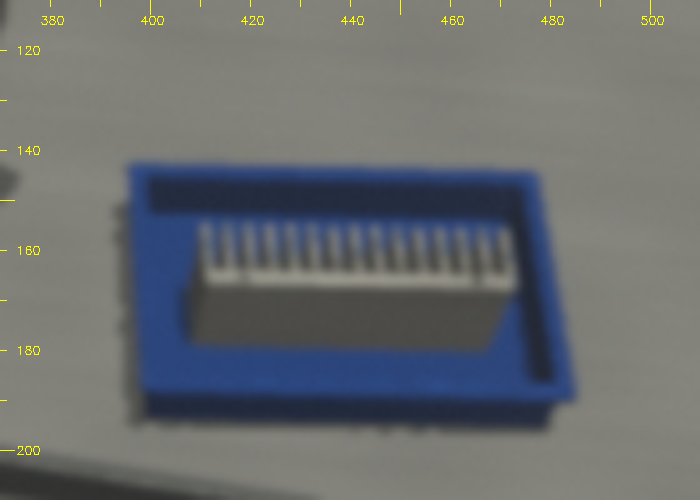

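Call:
jog_arm:
  moves:
    - [[-3, -26, 0], [0, 0, -1.33], 46]
    - [[-6, -52, 0], [0, 0, -2.66], 46]
    - [[-9, -78, 0], [0, 0, -3.99], 46]
    - [[-12, -104, 0], [0, 0, -5.32], 46]
    - [[-15, -130, 0], [0, 0, -6.65], 46]

```text
time_s: 25.8
ee_pos: [0.3652, -0.0519, 0.1645]
eef_rot: [3.141, -0.0, 0.524]
force: [0.2, 0.6, -1.0]
grip_width: 0.0457
```

Call:
jog_arm:
  moves:
    - [[-3, -26, 0], [0, 0, -1.33], 46]
    - [[-6, -52, 0], [0, 0, -2.66], 46]
    - [[-9, -78, 0], [0, 0, -3.99], 46]
    - [[-12, -104, 0], [0, 0, -5.32], 46]
    - [[-13, -128, 0], [0, 0, -6.65], 46]

```text
time_s: 26.22
ee_pos: [0.3522, -0.1802, 0.1645]
eef_rot: [3.141, -0.0, -0.057]
force: [-0.1, -0.5, 0.4]
grip_width: 0.046
```

Call:
jog_arm:
  moves:
    - [[0, 0, -15], [0, 0, 0], 46]
    - [[0, 0, -25], [0, 0, 0], 46]
    - [[0, 0, -25], [0, 0, 0], 46]

```text
time_s: 26.47
ee_pos: [0.3518, -0.1787, 0.1378]
eef_rot: [-3.14, 0.002, -0.052]
force: [0.9, 0.1, -0.4]
grip_width: 0.0458
```

```bash
python3 - <<'E'
from h import *
f,d=snap('wrist','wG')
print(proj(d,(.353,-.179,.087)))
crop('wG',240,130,400,270,4,'wGc')
E
```

```text
[322.54506072 211.03704737]
```

View pics/wGc.png

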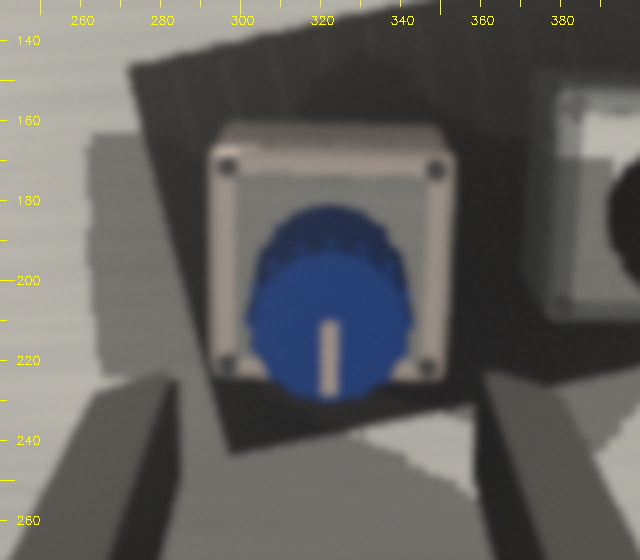

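Call:
jog_arm:
  moves:
    - [[0, 0, -25], [0, 0, 0], 46]
    - [[0, 0, -50], [0, 0, 0], 46]
    - [[0, 0, -75], [0, 0, 0], 46]
    - [[0, 0, -85], [0, 0, 0], 46]
    - [[0, 0, -86], [0, 0, 0], 46]

```text
time_s: 26.93
ee_pos: [0.352, -0.1784, 0.0522]
eef_rot: [-3.14, 0.002, -0.051]
force: [-0.5, 0.3, 0.7]
grip_width: 0.0461
```

Call:
jog_arm:
  moves:
    - [[0, 0, 0], [0, 0, 0], 46]
    - [[0, 0, 0], [0, 0, 0], 36]
    - [[0, 0, 0], [0, 0, 0], 30]
    - [[0, 0, 0], [0, 0, 0], 26]
    - [[0, 0, 0], [0, 0, 0], 26]

```text
time_s: 27.35
ee_pos: [0.3529, -0.1795, 0.0543]
eef_rot: [3.141, -0.002, -0.052]
force: [-0.6, 2.5, 8.3]
grip_width: 0.0315
```

Call:
jog_arm:
  moves:
    - [[0, 0, 0], [0, 0, 0], 26]
    - [[0, 0, 0], [0, 0, 0], 26]
    - [[0, 0, 0], [0, 0, 0], 26]

```text
time_s: 27.6
ee_pos: [0.3529, -0.1795, 0.0543]
eef_rot: [3.141, -0.002, -0.052]
force: [-0.5, 1.6, 8.9]
grip_width: 0.0313
```

Call:
jog_arm:
  moves:
    - [[0, 0, 10], [0, 0, 0], 26]
    - [[0, 0, 40], [0, 0, 0], 26]
    - [[0, 0, 75], [0, 0, 0], 26]
    - [[0, 0, 105], [0, 0, 0], 26]
    - [[0, 0, 115], [0, 0, 0], 26]

```text
time_s: 28.02
ee_pos: [0.3534, -0.1799, 0.1726]
eef_rot: [3.139, -0.005, -0.052]
force: [-0.5, 0.8, -0.5]
grip_width: 0.0318
```

Call:
jog_arm:
  moves:
    - [[26, 29, 0], [0, 0, 0], 26]
    - [[52, 58, 0], [0, 0, 0], 26]
    - [[78, 87, 0], [0, 0, 0], 26]
    - [[104, 116, 0], [0, 0, 0], 26]
    - [[130, 145, 0], [0, 0, 0], 26]

```text
time_s: 28.43
ee_pos: [0.4832, -0.0325, 0.1687]
eef_rot: [3.142, -0.001, -0.052]
force: [0.7, -0.5, -0.2]
grip_width: 0.0316
```

Call:
jog_arm:
  moves:
    - [[26, 29, 0], [0, 0, 0], 26]
    - [[52, 58, 0], [0, 0, 0], 26]
    - [[78, 87, 0], [0, 0, 0], 26]
    - [[104, 116, 0], [0, 0, 0], 26]
    - [[130, 145, 0], [0, 0, 0], 26]

```text
time_s: 28.85
ee_pos: [0.6132, 0.1125, 0.1684]
eef_rot: [3.142, -0.0, -0.052]
force: [1.0, -0.4, -1.3]
grip_width: 0.0318
```

Call:
jog_arm:
  moves:
    - [[26, 29, 0], [0, 0, 0], 26]
    - [[54.5, 63, 0], [0, 0, 0], 26]
    - [[54.5, 63, 0], [0, 0, 0], 26]
    - [[54.5, 63, -25], [0, 0, 0], 26]
    - [[54.5, 63, -50], [0, 0, 0], 26]

```text
time_s: 29.27
ee_pos: [0.6673, 0.1744, 0.1184]
eef_rot: [-3.141, -0.002, -0.051]
force: [-0.2, -0.9, -2.6]
grip_width: 0.0315
```

Call:
jog_arm:
  moves:
    - [[0, 0, -20], [0, 0, 0], 26]
    - [[0, 0, -40], [0, 0, 0], 26]
    - [[0, 0, -50], [0, 0, 0], 26]
    - [[0, 0, -55], [0, 0, 0], 26]
    - [[0, 0, -58], [0, 0, 0], 26]

```text
time_s: 29.68
ee_pos: [0.6668, 0.1737, 0.0604]
eef_rot: [3.142, 0.0, -0.052]
force: [0.1, 0.9, -1.1]
grip_width: 0.0315
```

Call:
jog_arm:
  moves:
    - [[0, 0, -3], [0, 0, 0], 26]
    - [[0, 0, -6], [0, 0, 0], 26]
    - [[0, 0, -7], [0, 0, 0], 26]
    - [[0, 0, -7], [0, 0, 0], 26]

```text
time_s: 30.02
ee_pos: [0.6673, 0.1739, 0.0545]
eef_rot: [-3.141, -0.002, -0.052]
force: [-0.6, 0.2, 2.4]
grip_width: 0.0317
```

Call:
jog_arm:
  moves:
    - [[0, 0, -0.5], [0, 0, 0], 26]
    - [[0, 0, -0.5], [0, 0, 0], 26]
    - [[0, 0, 0], [0, 0, 0], 36]
    - [[0, 0, 0], [0, 0, 0], 46]
    - [[0, 0, 0], [0, 0, 0], 46]

```text
time_s: 30.43
ee_pos: [0.6668, 0.1737, 0.0534]
eef_rot: [-3.142, -0.0, -0.052]
force: [0.0, -0.5, -0.1]
grip_width: 0.0446
```

Call:
jog_arm:
  moves:
    - [[0, 0, 10], [0, 0, 0], 46]
    - [[0, 0, 40], [0, 0, 0], 46]
    - [[0, 0, 75], [0, 0, 0], 46]
    - [[0, 0, 105], [0, 0, 0], 46]
    - [[-31.5, -22, 110], [0, 0, 0], 46]

```text
time_s: 30.85
ee_pos: [0.6408, 0.1543, 0.1711]
eef_rot: [-3.138, -0.013, -0.051]
force: [0.6, -0.6, 2.2]
grip_width: 0.0459
```

Call:
jog_arm:
  moves:
    - [[-22, -34, 0], [0, 0, 0], 46]
    - [[-44, -68, 0], [0, 0, 0], 46]
    - [[-66, -102, 0], [0, 0, 0], 46]
    - [[-88, -136, 0], [0, 0, 0], 46]
    - [[-110, -170, 0], [0, 0, 0], 46]

```text
time_s: 31.27
ee_pos: [0.524, -0.0195, 0.1641]
eef_rot: [3.142, -0.001, -0.052]
force: [0.6, -0.9, -0.4]
grip_width: 0.0461
```

Call:
jog_arm:
  moves:
    - [[-22, -34, 0], [0, 0, 0], 46]
    - [[-44, -68, 0], [0, 0, 0], 46]
    - [[-66, -102, 0], [0, 0, 0], 46]
    - [[-88, -136, 0], [0, 0, 0], 46]
    - [[-110, -170, 0], [0, 0, 0], 46]

```text
time_s: 31.68
ee_pos: [0.4141, -0.1896, 0.1642]
eef_rot: [3.141, -0.001, -0.052]
force: [0.1, -1.1, 0.6]
grip_width: 0.0457
```

Call:
jog_arm:
  moves:
    - [[-22, -34, 0], [0, 0, 0], 46]
    - [[-50, -70, 0], [0, 0, 0], 46]
    - [[-50, -70, 0], [0, 0, 0], 46]
    - [[-50, -70, -25], [0, 0, 0], 46]
    - [[-50, -70, -50], [0, 0, 0], 46]

```text
time_s: 32.1
ee_pos: [0.3656, -0.2595, 0.1143]
eef_rot: [3.139, -0.003, -0.054]
force: [0.4, -0.2, -0.5]
grip_width: 0.0458
```

Call:
jog_arm:
  moves:
    - [[0, 0, -20], [0, 0, 0], 46]
    - [[0, 0, -40], [0, 0, 0], 46]
    - [[0, 0, -55], [0, 0, 0], 46]
    - [[0, 0, -60], [0, 0, 0], 46]
    - [[0, 0, -60], [0, 0, 0], 46]

```text
time_s: 32.52
ee_pos: [0.3651, -0.2579, 0.053]
eef_rot: [-3.141, 0.001, -0.052]
force: [-0.3, 0.1, 0.2]
grip_width: 0.0459
```

Call:
jog_arm:
  moves:
    - [[0, 0, 0], [0, 0, 0], 46]
    - [[0, 0, 0], [0, 0, 0], 36]
    - [[0, 0, 0], [0, 0, 0], 30]
    - [[0, 0, 0], [0, 0, 0], 26]
    - [[0, 0, 0], [0, 0, 0], 26]

```text
time_s: 32.93
ee_pos: [0.3657, -0.2586, 0.0541]
eef_rot: [3.141, -0.001, -0.052]
force: [0.4, -1.3, 7.4]
grip_width: 0.0314
```

Call:
jog_arm:
  moves:
    - [[0, 0, 0], [0, 0, 0], 26]
    - [[0, 0, 0], [0, 0, 0], 26]
    - [[0, 0, 0], [0, 0, 0], 26]

```text
time_s: 33.18
ee_pos: [0.3657, -0.2586, 0.0541]
eef_rot: [3.141, -0.001, -0.052]
force: [-1.4, 0.3, 6.5]
grip_width: 0.0314
```

Call:
jog_arm:
  moves:
    - [[0, 0, 10], [0, 0, 0], 26]
    - [[0, 0, 40], [0, 0, 0], 26]
    - [[0, 0, 75], [0, 0, 0], 26]
    - [[0, 0, 105], [0, 0, 0], 26]
    - [[0, 0, 115], [0, 0, 0], 26]

```text
time_s: 33.6
ee_pos: [0.3663, -0.259, 0.1729]
eef_rot: [3.138, -0.005, -0.052]
force: [1.4, -1.0, -0.7]
grip_width: 0.0317
```

Call:
jog_arm:
  moves:
    - [[17, 36, 0], [0, 0, 0], 26]
    - [[34, 72, 0], [0, 0, 0], 26]
    - [[51, 108, 0], [0, 0, 0], 26]
    - [[68, 144, 0], [0, 0, 0], 26]
    - [[85, 180, 0], [0, 0, 0], 26]

```text
time_s: 34.02
ee_pos: [0.4504, -0.0763, 0.168]
eef_rot: [-3.141, 0.001, -0.053]
force: [0.7, -0.8, -1.0]
grip_width: 0.0319
```

Call:
jog_arm:
  moves:
    - [[17, 36, 0], [0, 0, 0], 26]
    - [[34, 72, 0], [0, 0, 0], 26]
    - [[51, 108, 0], [0, 0, 0], 26]
    - [[68, 144, 0], [0, 0, 0], 26]
    - [[85, 180, 0], [0, 0, 0], 26]

```text
time_s: 34.43
ee_pos: [0.5354, 0.1038, 0.1678]
eef_rot: [3.141, 0.001, -0.052]
force: [1.0, -0.3, -1.0]
grip_width: 0.0316
```

Call:
jog_arm:
  moves:
    - [[21.5, 36.5, 0], [0, 0, 0], 26]
    - [[21.5, 36.5, 0], [0, 0, 0], 26]
    - [[21.5, 36.5, 0], [0, 0, 0], 26]
    - [[21.5, 36.5, -25], [0, 0, 0], 26]
    - [[21.5, 36.5, -50], [0, 0, 0], 26]

```text
time_s: 34.85
ee_pos: [0.5568, 0.1374, 0.1185]
eef_rot: [-3.141, -0.002, -0.053]
force: [0.7, -0.3, -1.9]
grip_width: 0.0314
```

Call:
jog_arm:
  moves:
    - [[0, 0, -20], [0, 0, 0], 26]
    - [[0, 0, -40], [0, 0, 0], 26]
    - [[0, 0, -50], [0, 0, 0], 26]
    - [[0, 0, -55], [0, 0, 0], 26]
    - [[0, 0, -58], [0, 0, 0], 26]

```text
time_s: 35.27
ee_pos: [0.5567, 0.1376, 0.0603]
eef_rot: [3.141, 0.0, -0.053]
force: [-0.3, 0.2, -1.4]
grip_width: 0.0318
```

Call:
jog_arm:
  moves:
    - [[0, 0, -3], [0, 0, 0], 26]
    - [[0, 0, -6], [0, 0, 0], 26]
    - [[0, 0, -7.5], [0, 0, 0], 26]
    - [[0, 0, -7.5], [0, 0, 0], 26]

```text
time_s: 35.6
ee_pos: [0.5574, 0.1382, 0.054]
eef_rot: [-3.142, -0.002, -0.052]
force: [-2.1, -2.4, 5.2]
grip_width: 0.0313
```

Call:
jog_arm:
  moves:
    - [[0, 0, 0.5], [0, 0, 0], 26]
    - [[0, 0, 0.5], [0, 0, 0], 36]
    - [[0, 0, 0.5], [0, 0, 0], 46]
    - [[0, 0, 0.5], [0, 0, 0], 46]
    - [[0, 0, 0.5], [0, 0, 0], 46]

```text
time_s: 36.02
ee_pos: [0.5568, 0.1383, 0.0534]
eef_rot: [-3.142, -0.0, -0.052]
force: [0.4, -0.6, -0.9]
grip_width: 0.0456
```

Call:
jog_arm:
  moves:
    - [[0, 0, 10], [0, 0, 0], 46]
    - [[0, 0, 40], [0, 0, 0], 46]
    - [[0, 0, 75], [0, 0, 0], 46]
    - [[0, 0, 105], [0, 0, 0], 46]
    - [[-13, -30, 110], [0, 0, 0], 46]

```text
time_s: 36.43
ee_pos: [0.5464, 0.111, 0.1694]
eef_rot: [-3.139, -0.008, -0.049]
force: [-0.3, -1.2, 0.4]
grip_width: 0.0461
```

Call:
jog_arm:
  moves:
    - [[-14, -37, 0], [0, 0, 0], 46]
    - [[-28, -74, 0], [0, 0, 0], 46]
    - [[-42, -111, 0], [0, 0, 0], 46]
    - [[-56, -148, 0], [0, 0, 0], 46]
    - [[-70, -185, 0], [0, 0, 0], 46]

```text
time_s: 36.85
ee_pos: [0.4729, -0.0782, 0.1643]
eef_rot: [3.141, -0.001, -0.052]
force: [0.3, -0.9, 0.6]
grip_width: 0.0459
```

Call:
jog_arm:
  moves:
    - [[-14, -37, 0], [0, 0, 0], 46]
    - [[-28, -74, 0], [0, 0, 0], 46]
    - [[-42, -111, 0], [0, 0, 0], 46]
    - [[-56, -148, 0], [0, 0, 0], 46]
    - [[-70, -185, 0], [0, 0, 0], 46]

```text
time_s: 37.27
ee_pos: [0.4028, -0.2634, 0.1643]
eef_rot: [3.141, -0.001, -0.052]
force: [1.1, 0.6, 0.5]
grip_width: 0.0461
```

Call:
jog_arm:
  moves:
    - [[-14, -37, 0], [0, 0, 0], 46]
    - [[-25, -75.5, 0], [0, 0, 0], 46]
    - [[-25, -75.5, 0], [0, 0, 0], 46]
    - [[-25, -75.5, -25], [0, 0, 0], 46]
    - [[-25, -75.5, -50], [0, 0, 0], 46]

```text
time_s: 37.68
ee_pos: [0.379, -0.3383, 0.1143]
eef_rot: [3.139, -0.003, -0.054]
force: [0.6, -0.8, -0.6]
grip_width: 0.046
```

Call:
jog_arm:
  moves:
    - [[0, 0, -20], [0, 0, 0], 46]
    - [[0, 0, -40], [0, 0, 0], 46]
    - [[0, 0, -55], [0, 0, 0], 46]
    - [[0, 0, -60], [0, 0, 0], 46]
    - [[0, 0, -60], [0, 0, 0], 46]

```text
time_s: 38.1
ee_pos: [0.3786, -0.3368, 0.053]
eef_rot: [-3.141, 0.001, -0.052]
force: [0.7, -0.1, 0.8]
grip_width: 0.0461
```

Call:
jog_arm:
  moves:
    - [[0, 0, 0], [0, 0, 0], 46]
    - [[0, 0, 0], [0, 0, 0], 36]
    - [[0, 0, 0], [0, 0, 0], 30]
    - [[0, 0, 0], [0, 0, 0], 26]
    - [[0, 0, 0], [0, 0, 0], 26]

```text
time_s: 38.52
ee_pos: [0.3792, -0.3375, 0.0542]
eef_rot: [3.141, -0.001, -0.052]
force: [-0.3, 2.2, 7.5]
grip_width: 0.0316
```

Call:
jog_arm:
  moves:
    - [[0, 0, 0], [0, 0, 0], 26]
    - [[0, 0, 0], [0, 0, 0], 26]
    - [[0, 0, 0], [0, 0, 0], 26]

```text
time_s: 38.77
ee_pos: [0.3792, -0.3375, 0.0542]
eef_rot: [3.141, -0.001, -0.052]
force: [-0.8, 0.8, 7.1]
grip_width: 0.0314
```

Call:
jog_arm:
  moves:
    - [[0, 0, 10], [0, 0, 0], 26]
    - [[0, 0, 40], [0, 0, 0], 26]
    - [[0, 0, 75], [0, 0, 0], 26]
    - [[0, 0, 105], [0, 0, 0], 26]
    - [[0, 0, 115], [0, 0, 0], 26]

```text
time_s: 39.18
ee_pos: [0.3797, -0.3382, 0.1732]
eef_rot: [3.137, -0.004, -0.052]
force: [0.7, -0.3, -1.6]
grip_width: 0.0312
```

```bash
python3 - <<'E'
from h import *
snap('side','s9');snap('scene','c9')
crop('s9',200,120,400,370,3,'s9c');crop('c9',330,180,490,300,5,'c9c')
E
```

```text
(no output)
```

View pics/s9c.png

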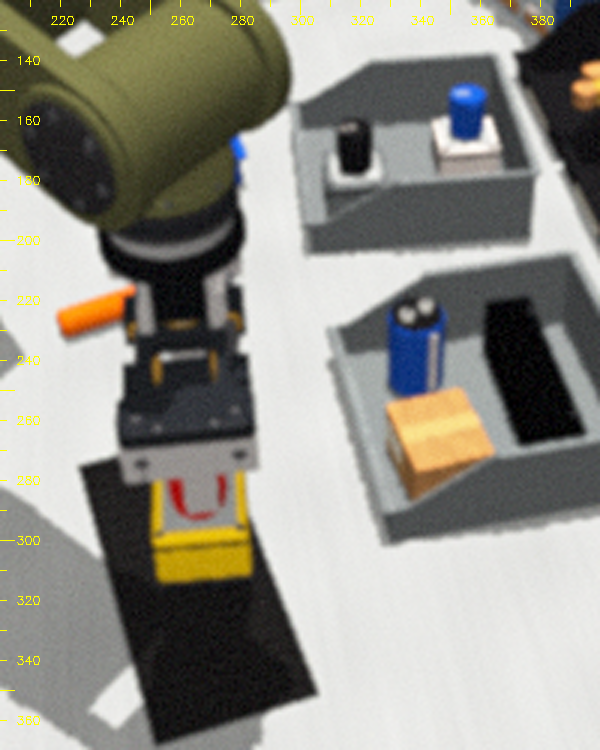

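View pics/c9c.png

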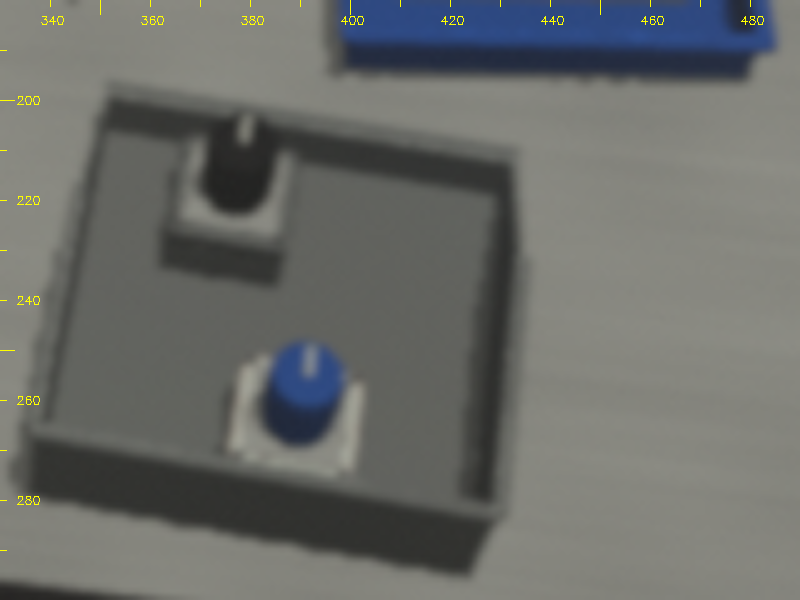

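Call:
jog_arm:
  moves:
    - [[13, 38, 0], [0, 0, 0], 26]
    - [[26, 76, 0], [0, 0, 0], 26]
    - [[39, 114, 0], [0, 0, 0], 26]
    - [[52, 152, 0], [0, 0, 0], 26]
    - [[65, 190, 0], [0, 0, 0], 26]

```text
time_s: 39.7
ee_pos: [0.4431, -0.1451, 0.1663]
eef_rot: [-3.141, 0.003, -0.053]
force: [0.5, -0.4, -1.2]
grip_width: 0.0317
```

Call:
jog_arm:
  moves:
    - [[13, 38, 0], [0, 0, 0], 26]
    - [[26, 76, 0], [0, 0, 0], 26]
    - [[39, 114, 0], [0, 0, 0], 26]
    - [[52, 152, 0], [0, 0, 0], 26]
    - [[65, 190, 0], [0, 0, 0], 26]

```text
time_s: 40.12
ee_pos: [0.5082, 0.0448, 0.1663]
eef_rot: [3.141, 0.003, -0.052]
force: [0.7, -0.2, -0.8]
grip_width: 0.0313
```

Call:
jog_arm:
  moves:
    - [[13, 38, 0], [0, 0, 0], 26]
    - [[26, 76, 0], [0, 0, 0], 26]
    - [[39, 114, 0], [0, 0, 0], 26]
    - [[49, 152, 0], [0, 0, 0], 26]
    - [[49, 159, 0], [0, 0, 0], 26]

```text
time_s: 40.53
ee_pos: [0.5575, 0.2064, 0.1653]
eef_rot: [3.141, 0.003, -0.049]
force: [-0.1, 0.1, -1.5]
grip_width: 0.0314
```

Call:
jog_arm:
  moves:
    - [[0, 0, 0], [0, 0, 0], 26]
    - [[0, 0, -25], [0, 0, 0], 26]
    - [[0, 0, -55], [0, 0, 0], 26]
    - [[0, 0, -80], [0, 0, 0], 26]
    - [[0, 0, -90], [0, 0, 0], 26]

```text
time_s: 40.95
ee_pos: [0.5556, 0.1997, 0.0738]
eef_rot: [3.139, 0.006, -0.054]
force: [-1.2, -0.6, -1.2]
grip_width: 0.0315
```

Call:
jog_arm:
  moves:
    - [[0, 0, -8], [0, 0, 0], 26]
    - [[0, 0, -14], [0, 0, 0], 26]
    - [[0, 0, -18], [0, 0, 0], 26]
    - [[0, 0, -18], [0, 0, 0], 26]

```text
time_s: 41.28
ee_pos: [0.5579, 0.2015, 0.0604]
eef_rot: [-3.142, -0.0, -0.053]
force: [-0.4, 0.2, -1.6]
grip_width: 0.0318
```

Call:
jog_arm:
  moves:
    - [[0, 0, -3], [0, 0, 0], 26]
    - [[0, 0, -6], [0, 0, 0], 26]
    - [[0, 0, -7.3], [0, 0, 0], 26]
    - [[0, 0, -7.3], [0, 0, 0], 26]

```text
time_s: 41.62
ee_pos: [0.5582, 0.202, 0.0542]
eef_rot: [-3.141, -0.001, -0.052]
force: [-2.4, 0.1, 6.2]
grip_width: 0.0315
```

Call:
jog_arm:
  moves:
    - [[0, 0, 0.5], [0, 0, 0], 26]
    - [[0, 0, 0.5], [0, 0, 0], 36]
    - [[0, 0, 0.5], [0, 0, 0], 46]
    - [[0, 0, 0.5], [0, 0, 0], 46]
    - [[0, 0, 0.5], [0, 0, 0], 46]

```text
time_s: 42.03
ee_pos: [0.5578, 0.2018, 0.0535]
eef_rot: [3.142, -0.0, -0.052]
force: [-0.5, 0.6, 0.3]
grip_width: 0.0455
```

Call:
jog_arm:
  moves:
    - [[0, 0, 10], [0, 0, 0], 46]
    - [[0, 0, 40], [0, 0, 0], 46]
    - [[0, 0, 75], [0, 0, 0], 46]
    - [[0, 0, 105], [0, 0, 0], 46]
    - [[0, 0, 130], [0, 0, 0], 46]

```text
time_s: 42.45
ee_pos: [0.5581, 0.2018, 0.1869]
eef_rot: [-3.141, -0.002, -0.052]
force: [-0.4, 0.5, 0.5]
grip_width: 0.046
```

Call:
jog_arm:
  moves:
    - [[0, -40, 10], [0, 0, 0], 46]
    - [[0, -80, 20], [0, 0, 0], 46]
    - [[0, -120, 30], [0, 0, 0], 46]
    - [[0, -160, 30], [0, 0, 0], 46]
    - [[0, -200, 30], [0, 0, 0], 46]

```text
time_s: 42.87
ee_pos: [0.5576, 0.0, 0.2152]
eef_rot: [3.142, -0.002, -0.052]
force: [0.9, -0.3, -0.6]
grip_width: 0.0462
```

Call:
jog_arm:
  moves:
    - [[0, 0, 0], [0, 0, 0], 46]
    - [[0, 0, 0], [0, 0, 0], 46]
    - [[0, 0, 0], [0, 0, 0], 46]

```text
time_s: 43.12
ee_pos: [0.5578, 0.0021, 0.214]
eef_rot: [-3.141, -0.0, -0.053]
force: [-1.2, 0.7, 0.4]
grip_width: 0.0462
```

```bash
python3 - <<'E'
from h import *
from station import ctrl
snap('side','s10');snap('scene','c10');snap('wrist','w10')
crop('s10',200,120,400,300,4,'s10c');crop('c10',330,110,490,300,4,'c10c')
# compare with start: template shift of patches around knobs
a=cv2.imread('pics/scene1.png');b=cv2.imread('pics/c10.png')
for n,(x,y) in dict(red=(406,220),blk=(378,212),blue=(390,262)).items():
    t=a[y-14:y+14,x-14:x+14];w=b[y-24:y+24,x-24:x+24]
    m=cv2.matchTemplate(w,t,cv2.TM_CCOEFF_NORMED);print(n,cv2.minMaxLoc(m)[1],np.array(cv2.minMaxLoc(m)[3])-10)
print(ctrl.get_obs()['time_s'])
E
```

```text
red 0.9739204049110413 [0 0]
blk 0.9852204918861389 [1 0]
blue 0.9608342051506042 [0 0]
43.2667
```

View pics/s10c.png

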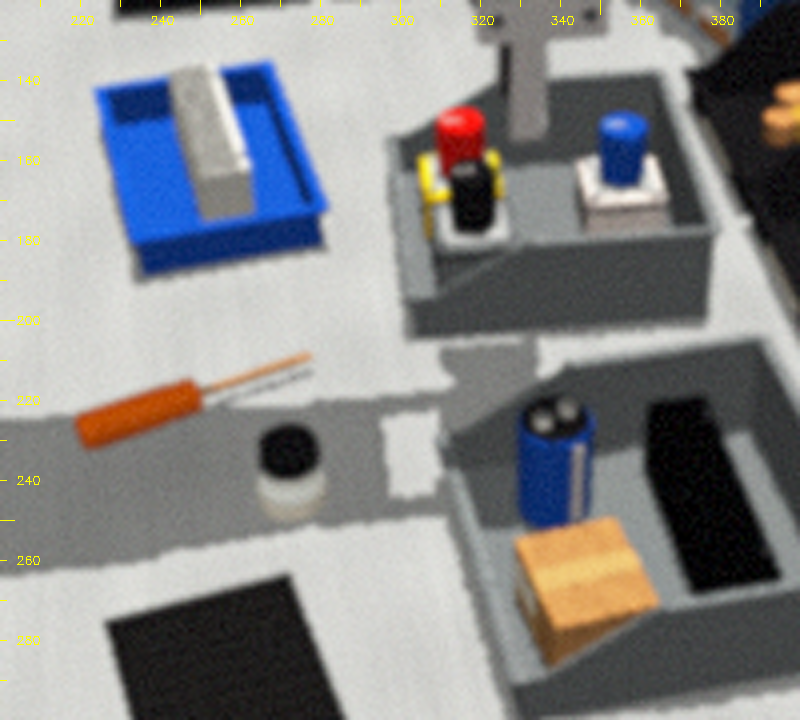

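View pics/c10c.png

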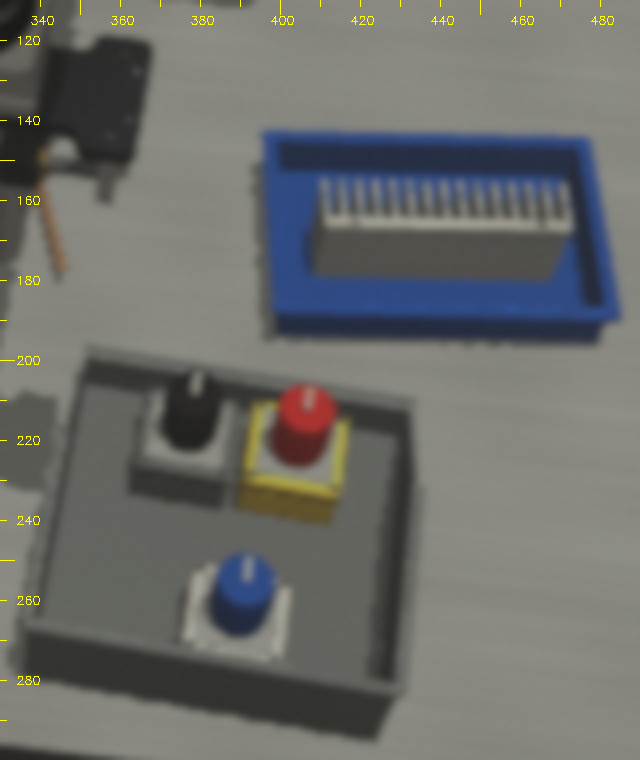

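All three switches are back within about a pixel of their start positions, the heatsink stands in the middle of the tray, and the gripper is clear.

```bash
python3 - <<'E'
from station import ctrl
print(ctrl.hand_in())
E
```

```text
the job is handed in; nothing more can be done
None
```

The job is done and handed in at about 43 s on the robot's clock, within the 144 s limit; no verdict is reported at hand-in.

I moved the red, black and blue switches to the rubber mat by their knobs. I then set the bare heatsink in the middle of the tray, and put the blue, black and red switches back in the bin at the positions and tool angle they were gripped at.

**Last checks:**
- **Switches:** All three stand upright. A template match between the first and last scene pictures shows shifts of 0 pixels (red), 1 pixel (black) and 0 pixels (blue), roughly 0–3 mm. The TCP positions at grip and release agree to within about 1 mm.
- **Heatsink:** It stands upright on the tray floor, released at the TCP height at which it was gripped in the bin. It looks centred in both outside views.
- **Other bin:** The black heatsink, capacitor and carton look unmoved. I judged this by eye in the side view and did not measure it.
- **Gripper:** It is empty and clear above the bench at z = 0.21 m.

**Disagreements:**
- **Tray centre:** My estimates differed by up to 10 mm along y (0.278 to 0.288 m). I used 0.284 m, and the allowed error is 25 mm.
- **Knob height:** Triangulation from the two wrist views put the knob tops at 77–82 mm, against the stated 87 mm (84 mm plus the 3 mm floor). I used the stated height, and the closer wrist checks made before gripping the red and blue knobs matched it.

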